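Air-testing pocket whistles on nozzle posts

ROBOT

A 6-joint arm with a two-finger parallel gripper is mounted at the origin on the work surface. World frame = base frame: x ahead of the robot, y to its left, z up, the work surface at z = 0. Lengths are in m, angles in rad, forces in N, time in s.
With the tool pointing down it reaches from about 0.3 to 1 m from the base axis. Payload 5.1 kg.
Tool frame: the origin (TCP) lies where the fingers leave the gripper's body, on its centre line; the fingertips stand 78 mm ahead of it and the grasp point (between the pads) lies 59 mm ahead of it; z points along the fingers, y is the line along which they close (so a half turn about z gives the same grasp; the last joint's range is limited). The gripper opens to 95 mm and grips with 3 to 60 N. Pads are 20 mm wide; open, the fingers measure 119 mm over their backs; the gripper's body (75 mm by 180 mm) begins 59 mm behind the grasp point.
Start: joints at [-1.298, 0.124, 1.65, -0, 1.367, -0.083], TCP at [0.226, -0.609, 0.292] pointing down, gripper open.
Joint ranges: [-2.61, 2.61], [-1.02, 2.33], [0.03, 2.71], [-1.35, 4.49], [0.32, 2.68], [-2.91, 2.91]. Speed limits (rad/s): [2.57, 2.57, 3.14, 3.14, 3.14, 3.14].

INTERFACE

Orientations are given as a unit quaternion [w, x, y, z].
In Python, from cell import r, imaging gives the robot as it stands.
- The arm moves only by the tool apply_moves, never from a script. Its argument "steps" is a list of rows, each a list of 5 numbers: the shift along the tool's x, y, z in mm, then the turn about the tool's z in degrees, then the opening, from 0 (shut) to 1 (fully open). A call has 1 to 8 rows; each row shifts and turns the commanded pose from where the row before left it, along the tool's axes as they then stand; what a row does not reach is not made up. A row lasts 1/12 s, in which the tool goes at most 41.7 mm and 7.16 degrees, less where a joint would pass 70% of its speed; a pose out of reach is approached as far as the arm can. A call is refused whole if a number of a shift passes 41.7 or a number of a turn 7.16, either way. A call with a gripper value outside its range is refused whole. The fingers move at their own pace and stop on an object; "force" is the grip in N (left out, the last holds). Time passes only in rows, so rows that do not move let the fingers close. It gives the time, the measured TCP pose, the force, the opening and the grip force at its end, in the units of the state.
- r.sense(): the state, without advancing time (a new reading comes with each control period).
- imaging.get_image(name): name is "scene" or "top" or "wrist"; returns the picture (400x640x3 uint8, red, green, blue); there is no depth.
- imaging.get_calibration(name): a dict with "K" (3x3 intrinsics, pixels), "pose" (4x4, takes a point from camera to world coordinates); the wrist camera has in their place "T_tool_cam" (4x4, takes a point from camera to tool coordinates, whose origin is the TCP and whose axes are the flange's). Camera axes: x right, y up, looking along -z (the intrinsics and any distortion apply to the point x, -y, -z); pixel columns grow to the right and rows downward; lengths in m; the calibration is good to about 2 mm. A picture is of the moment at which its call begins: read the wrist's pose just before it. get_calibration takes no time and is no camera call.
- r.hand_in(): hands the job in; it is judged then, once.
The state is a dict: "time": time; "joints": joint angles; "joint_vel": joint speeds; "joint_efforts": joint torques, N m; "position": TCP position; "eef_rot": TCP orientation; "contact_force": force on the tool from outside, world axes, zero at the start; "ft_torque": the same for the moment, N m; "finger_gap": finger opening in m; "grip_force": force on a finger pad.
Only numpy, scipy, OpenCV 4.12 (cv2) and the standard library are available. Lean on these libraries where they do the work, as an engineer would, in place of code of your own. Each camera call takes 0.05 s, during which the arm holds its last target. There are 200 camera calls.

TASK

Air-test the walnut pocket whistles lying in the birch tray: set each one flat and centred on top of a test post of its own, turned so that its mouthpiece points straight at that post's brass nozzle. When all of them stand ready, push the air lever fully over to open it, leave it open for a second or so, push it fully back to shut it, and only then lay the whistles flat in the tray again. The ring gauge stays in the tray, and the clay birds and the square walnut pipe are left alone.

Things in the scene. Friction and masses are not known exactly. Their poses are not given: they have to be found in the camera images.
- w1: walnut pocket whistle (identical ones; two or three are present): a flat round drum 48 mm across and 22 mm thick, with a flat mouthpiece 16 mm wide and 10 mm thick sticking out of its rim at mid-thickness. Same shape either way up. Weighs about 35 g. Origin at the centre of its underside, z along the drum's axis, x towards the mouthpiece
- w1_mid (a point): centre of the drum of w1, 11 mm above its underside
- w1_tip (a point): outer end of the mouthpiece of w1, 44 mm from the drum's centre along x
- w2: walnut pocket whistle (identical ones; two or three are present): a flat round drum 48 mm across and 22 mm thick, with a flat mouthpiece 16 mm wide and 10 mm thick sticking out of its rim at mid-thickness. Same shape either way up. Weighs about 35 g. Origin at the centre of its underside, z along the drum's axis, x towards the mouthpiece
- w2_mid (a point): centre of the drum of w2, 11 mm above its underside
- w2_tip (a point): outer end of the mouthpiece of w2, 44 mm from the drum's centre along x
- w3: walnut pocket whistle (identical ones; two or three are present): a flat round drum 48 mm across and 22 mm thick, with a flat mouthpiece 16 mm wide and 10 mm thick sticking out of its rim at mid-thickness. Same shape either way up. Weighs about 35 g. Origin at the centre of its underside, z along the drum's axis, x towards the mouthpiece
- w3_mid (a point): centre of the drum of w3, 11 mm above its underside
- w3_tip (a point): outer end of the mouthpiece of w3, 44 mm from the drum's centre along x
- post1_seat (a point): centre of a drum seated on this test post: on the post's axis, 56 mm above the bench; x towards its nozzle, z up. The fixed post is slim steel with a flat round top, 28 mm across, 45 mm above the bench; its nozzle is a 10 mm brass tube standing 82 mm from the axis, 61 mm high, bent to blow level at the post (open end 57 mm from the axis); wooden foot 5 mm thick, 118 by 44 mm
- post1_aim (a point): where the end of the mouthpiece then comes when it faces the nozzle squarely (44 mm from the seat point towards the nozzle)
- post2_seat (a point): centre of a drum seated on this test post: on the post's axis, 56 mm above the bench; x towards its nozzle, z up. The fixed post is slim steel with a flat round top, 28 mm across, 45 mm above the bench; its nozzle is a 10 mm brass tube standing 82 mm from the axis, 61 mm high, bent to blow level at the post (open end 57 mm from the axis); wooden foot 5 mm thick, 118 by 44 mm
- post2_aim (a point): where the end of the mouthpiece then comes when it faces the nozzle squarely (44 mm from the seat point towards the nozzle)
- post3_seat (a point): centre of a drum seated on this test post: on the post's axis, 56 mm above the bench; x towards its nozzle, z up. The fixed post is slim steel with a flat round top, 28 mm across, 45 mm above the bench; its nozzle is a 10 mm brass tube standing 82 mm from the axis, 61 mm high, bent to blow level at the post (open end 57 mm from the axis); wooden foot 5 mm thick, 118 by 44 mm
- post3_aim (a point): where the end of the mouthpiece then comes when it faces the nozzle squarely (44 mm from the seat point towards the nozzle)
- tray: fixed square birch tray, 340 by 340 mm outside, floor 5 mm thick, walls 5 mm thick and 12 mm high; a fixed wooden chute, 102 mm wide, rises from the middle of its +y rim towards +y. Origin under its centre on the bench, axes along its sides, z up
- air (a joint): air lever: 0 = shut (as found), 1.0 = fully open, in rad; it stays where it is left
- air_tip (a point): centre of the 26 mm ball on the end of the air lever's stick, 80 mm from its pivot, which is 22 mm above the bench on a low fixed block (70 by 50 by 25 mm); the ball's centre is 92 mm above the bench when shut or open; it leans 0.5 rad off upright to one side when shut and as far to the other when open
- air_base: the lever's fixed block; origin under its centre; the shut lever leans towards its -x, the open one towards its +x; the pivot runs along its y
- ring: brass ring gauge, 40 mm outside, 26 mm inside, 10 mm high, lying in the tray among the whistles; it stays in the tray. Origin at the centre of its underside
- bird1: green glazed clay bird whistle, about 60 mm wide and 63 mm high, on the bench beyond the lever; to be left alone. Origin under its middle
- bird2: second such bird, at the right; to be left alone
- pipe: square walnut pipe, 200 mm long with its mouth tube, 26 mm square, lying on the bench at the far right; to be left alone. Origin under its middle
Things that resemble listed ones, but are neither listed nor needed, are in the scene too. Leave any red look-alike of the part that bears post1_seat alone. What is shaped like the w1 but purple is not meant.

How it is judged:
On the way, in this order (a step that is already met when the one before it is completed fails the run):
1. with the air shut, every whistle sits at rest on a post of its own with its mouthpiece facing the nozzle (((distance between w1_mid and post1_seat below 0.009 m and distance between w1_tip and post1_aim below 0.011 m) or (distance between w1_mid and post2_seat below 0.009 m and distance between w1_tip and post2_aim below 0.011 m) or (distance between w1_mid and post3_seat below 0.009 m and distance between w1_tip and post3_aim below 0.011 m)) and ((distance between w2_mid and post1_seat below 0.009 m and distance between w2_tip and post1_aim below 0.011 m) or (distance between w2_mid and post2_seat below 0.009 m and distance between w2_tip and post2_aim below 0.011 m) or (distance between w2_mid and post3_seat below 0.009 m and distance between w2_tip and post3_aim below 0.011 m)) and ((distance between w3_mid and post1_seat below 0.009 m and distance between w3_tip and post1_aim below 0.011 m) or (distance between w3_mid and post2_seat below 0.009 m and distance between w3_tip and post2_aim below 0.011 m) or (distance between w3_mid and post3_seat below 0.009 m and distance between w3_tip and post3_aim below 0.011 m)) and linear speed of each of w1, w2, w3 below 0.03 m/s and value of joint air below 0.15 rad), for 0.3 s.
2. the air lever is fully open while every whistle sits facing its nozzle (((distance between w1_mid and post1_seat below 0.009 m and distance between w1_tip and post1_aim below 0.011 m) or (distance between w1_mid and post2_seat below 0.009 m and distance between w1_tip and post2_aim below 0.011 m) or (distance between w1_mid and post3_seat below 0.009 m and distance between w1_tip and post3_aim below 0.011 m)) and ((distance between w2_mid and post1_seat below 0.009 m and distance between w2_tip and post1_aim below 0.011 m) or (distance between w2_mid and post2_seat below 0.009 m and distance between w2_tip and post2_aim below 0.011 m) or (distance between w2_mid and post3_seat below 0.009 m and distance between w2_tip and post3_aim below 0.011 m)) and ((distance between w3_mid and post1_seat below 0.009 m and distance between w3_tip and post1_aim below 0.011 m) or (distance between w3_mid and post2_seat below 0.009 m and distance between w3_tip and post2_aim below 0.011 m) or (distance between w3_mid and post3_seat below 0.009 m and distance between w3_tip and post3_aim below 0.011 m)) and value of joint air above 0.85 rad), for 0.4 s.
3. the air lever is shut again before any whistle is back at the tray (value of joint air below 0.15 rad and horizontal distance between each of w1_mid, w2_mid, w3_mid and tray above 0.21 m), for 0.2 s.
At the end, for the whole second after the job is handed in: every whistle lies flat (within 0.2 rad) on the tray floor, at rest and let go, its centre within 158 mm of the tray's middle along both sides; the ring gauge too; air lever below 0.15 rad. When tested, drums were within 9 mm and mouthpiece ends within 11 mm of a post's seat and aim points (x of w1_mid in the frame of tray between -0.158 and 0.158 m and y of w1_mid in the frame of tray between -0.158 and 0.158 m and z of w1_mid in the frame of tray between 0 and 0.026 m and angle between the z axis of each of w1, w2, w3, ring and the z axis of tray, either way round below 0.2 rad and x of w2_mid in the frame of tray between -0.158 and 0.158 m and y of w2_mid in the frame of tray between -0.158 and 0.158 m and z of w2_mid in the frame of tray between 0 and 0.026 m and x of w3_mid in the frame of tray between -0.158 and 0.158 m and y of w3_mid in the frame of tray between -0.158 and 0.158 m and z of w3_mid in the frame of tray between 0 and 0.026 m and linear speed of each of w1, w2, w3 below 0.03 m/s and x of ring in the frame of tray between -0.158 and 0.158 m and y of ring in the frame of tray between -0.158 and 0.158 m and z of ring in the frame of tray between 0 and 0.026 m and value of joint air below 0.15 rad); the robot touches nothing.
It fails at once if a bird or the walnut pipe was knocked away by more than 40 mm (distance of any of bird1, bird2, pipe from where it was at the start of the episode above 0.04 m).
Of w1, w2, w3 only 2 to 3 are there at a start; the rules pass over those that are not, and their reading is None.
At some moment in a run one of w1, w2, w3 may be knocked a few centimetres aside while the robot is not near it.
Once in a run the grip may slacken for a moment while it holds something.
It also fails if it takes over 210 s, if anything falls off the work surface, if the arm or the gripper's body presses on something with over 40 N, if the wrist force passes 120 N, or if a joint passes its speed limit or range.

## Working session

There is one attempt and no reset: what is moved stays moved. The work goes in short steps, Python scripts to look and compute and a tool call to move; the robot and the scene stay as the last step left them, time stands still between calls to the robot, and variables do not carry over. Pictures are saved under pics/ and viewed, at most 14 in all, crops included, and the job is handed in when it is done.

Besides the shell and the picture viewer there is one more tool, called after "Emit:" as name(argument=value, ...) on one line, values as JSON. apply_moves: Moves the arm, as the interface text tells. Its arguments: {"type":"object","properties":{"steps":{"type":"array","items":{"type":"array","items":{"type":"number"}}},"force":{"type":"number"}},"required":["steps"]}

```bash
ls; mkdir -p pics; python3 - <<'E'
from cell import r, imaging
import cv2,numpy as np
for n in ["scene","top"]:
    im=imaging.get_image(n); cv2.imwrite(f"pics/{n}0.png",im[:,:,::-1]); c=imaging.get_calibration(n); print(n,c)
print(imaging.get_calibration("wrist")); print(r.sense())
E
```

```text
pics
scene {'K': array([[385.82786411,   0.        , 319.84141479],
       [  0.        , 385.82786411, 195.11044879],
       [  0.        ,   0.        ,   1.        ]]), 'pose': array([[-0.04651376, -0.71351186,  0.69909748,  1.1609161 ],
       [ 0.9988869 , -0.02773155,  0.03815662, -0.00880327],
       [-0.00783815,  0.70009412,  0.71400755,  0.75577931],
       [ 0.        ,  0.        ,  0.        ,  1.        ]])}
top {'K': array([[517.5773857 ,   0.        , 321.11544286],
       [  0.        , 517.5773857 , 200.58919476],
       [  0.        ,   0.        ,   1.        ]]), 'pose': array([[ 0.02034144,  0.98337952, -0.1804188 ,  0.28493869],
       [-0.9997293 ,  0.02204471,  0.0074404 , -0.05081605],
       [ 0.01129401,  0.18021861,  0.98356174,  1.41858509],
       [ 0.        ,  0.        ,  0.        ,  1.        ]])}
{'K': array([[317.75596368,   0.        , 316.64874217],
       [  0.        , 317.75596368, 200.27890489],
       [  0.        ,   0.        ,   1.        ]]), 'T_tool_cam': array([[ 7.47821924e-05,  9.71971587e-01,  2.35098338e-01,
         6.48901482e-
[... 273 characters left out ...]
1, 'joints': array([-1.29758572e+00,  1.24444417e-01,  1.65152664e+00, -4.34318349e-06,
        1.36748541e+00, -8.26212416e-02]), 'joint_vel': array([ 0.00085295, -0.0032189 , -0.00217078, -0.00094462, -0.00312056,
       -0.00022168]), 'joint_efforts': array([ 6.40962062e-04, -4.18882513e+01, -3.61095858e+01,  7.77045800e-02,
        4.61436831e-02, -6.17044566e-05]), 'position': array([ 0.22628335, -0.60888248,  0.29111328]), 'eef_rot': array([-9.27476631e-04,  9.84214162e-01,  1.76979137e-01, -9.07882514e-05]), 'contact_force': array([-0.2104945 ,  0.09532592,  0.16584146]), 'ft_torque': array([ 0.02486422, -0.01319684, -0.0345389 ]), 'grip_force': 0.0, 'finger_gap': 0.09511042056138251}
```

View pics/top0.png

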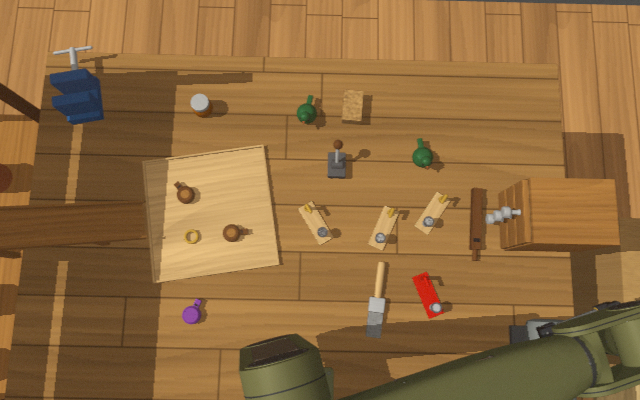

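View pics/scene0.png

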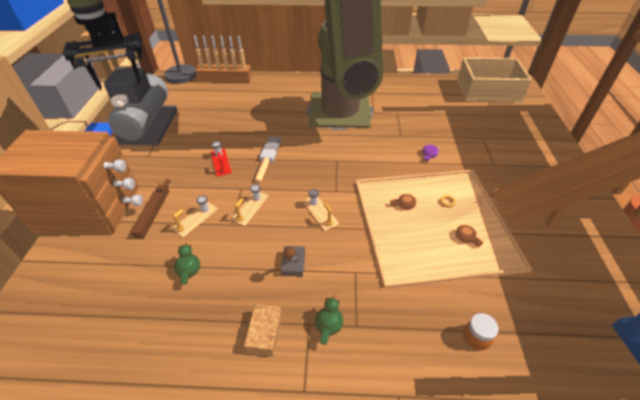

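The top view shows two whistles, at (185,194) and (232,233), the ring at (192,237) and three birch posts at about (315,222), (383,229) and (433,213). The lever is at (338,160), and the purple whistle and red post are decoys. I'll enlarge these next.

```bash
python3 - <<'E'
import cv2
im=cv2.imread("pics/top0.png")
cv2.imwrite("pics/c1.png",cv2.resize(im[135:285,135:285],(800,800),interpolation=cv2.INTER_CUBIC)[:,:][:, :][100:700])
cv2.imwrite("pics/c2.png",cv2.resize(im[130:255,290:460],None,fx=4.7,fy=4.7,interpolation=cv2.INTER_CUBIC))
E
```

```text
(no output)
```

View pics/c1.png

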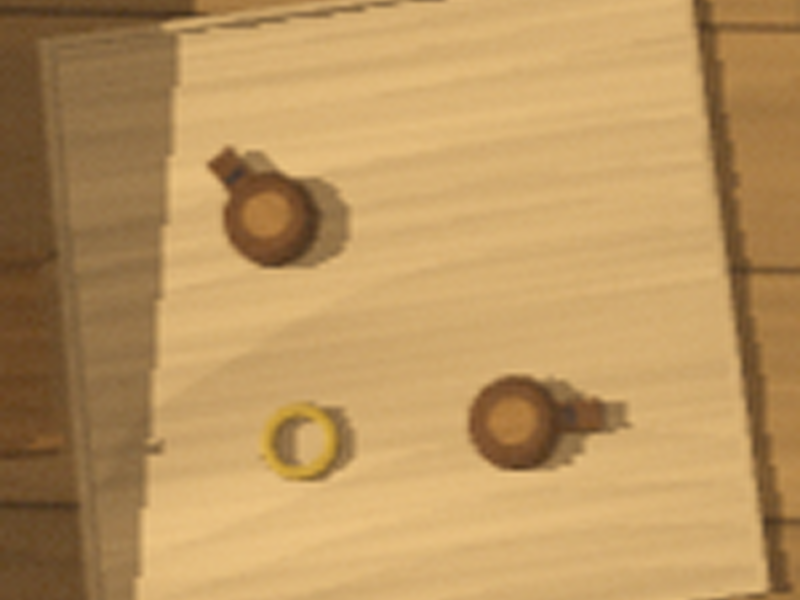

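View pics/c2.png

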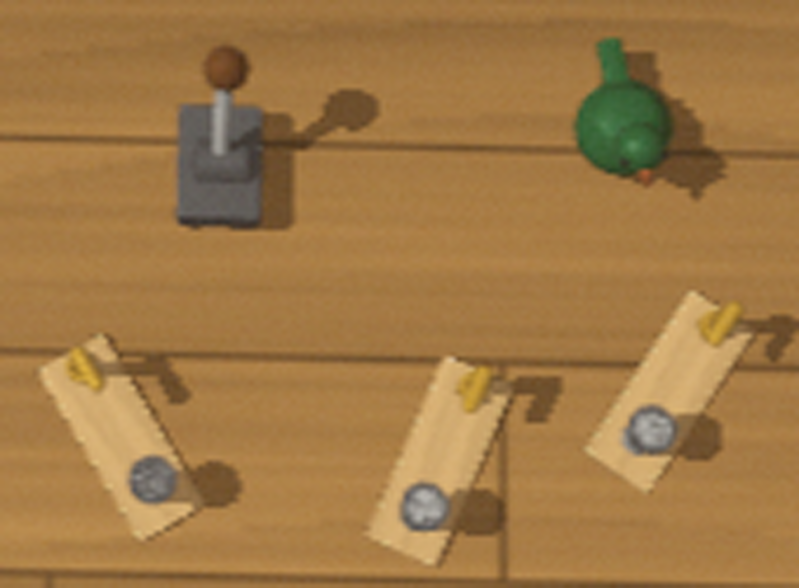

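c1 shows the whistle A drum at (271,218), its mouthpiece tip at (222,158); whistle B's drum at (514,422) with its tip at (603,414), and the ring at (302,440). In c2 the post tops are at (153,479), (425,506) and (651,430). The lever ball is at (226,67), leaning towards +x of the world.

```bash
cat > h.py <<'E'
import numpy as np
from cell import r, imaging
from scipy.spatial.transform import Rotation as R
def ray(K,P,u,z):
    d=P[:3,:3]@np.array([(u[0]-K[0,2])/K[0,0],-(u[1]-K[1,2])/K[1,1],-1]); o=P[:3,3]
    return o+d*(z-o[2])/d[2]
def top(u,z,n="top"):
    c=imaging.get_calibration(n); return ray(c["K"],c["pose"],u,z)
def tool(s):
    q=s["eef_rot"]; T=np.eye(4); T[:3,:3]=R.from_quat([q[1],q[2],q[3],q[0]]).as_matrix(); T[:3,3]=s["position"]; return T
def wr(u,z,T):
    c=imaging.get_calibration("wrist"); return ray(c["K"],T@c["T_tool_cam"],u,z)
def proj(p,T):
    c=imaging.get_calibration("wrist"); q=np.linalg.inv(T@c["T_tool_cam"])@np.append(p,1)
    K=c["K"]; return K[0,0]*q[0]/-q[2]+K[0,2], K[1,1]*q[1]/q[2]+K[1,2]
def ang(a,b): d=b-a; return np.degrees(np.arctan2(d[1],d[0]))
E
python3 - <<'E'
from h import *
np.set_printoptions(precision=4,suppress=True)
s1=150/800; f1=lambda u:((u[0]+.5)*s1-.5+135,(u[1]+100+.5)*s1-.5+135)
f2=lambda u:((u[0]+.5)/4.7-.5+290,(u[1]+.5)/4.7-.5+130)
for n,d,t in [("A",(271,218),(222,158)),("B",(514,422),(603,414))]:
    a=top(f1(d),.022);b=top(f1(t),.018);print(n,a,b,np.linalg.norm((a-b)[:2]),ang(a,b))
print("ring",top(f1((302,440)),.012))
for n,p,e in [("P1",(153,479),[((143,540),(40,370)),((200,505),(103,335))]),("P2",(425,506),[((370,532),(447,356)),((436,566),(512,392))]),("P3",(651,430),[((587,448),(690,291)),((650,493),(754,334))])]:
    print(n,top(f2(p),.045),[ang(top(f2(x),.005),top(f2(y),.005)) for x,y in e],[np.linalg.norm(top(f2(x),.005)-top(f2(y),.005)) for x,y in e])
print("ball",top(f2((226,67)),.092),"block",[top(f2(x),.025) for x in [(180,105),(262,105),(260,225),(178,222)]])
for c in [(144,162),(264,146),(280,264),(155,282)]: print(top(c,.012))
print(tool(r.sense()))
for c in [(430,153),(438,278),(408,201),(466,233)]: print(top(c,.02,"scene"))
E
```

```text
A [0.5505 0.3109 0.022 ] [0.5823 0.3394 0.018 ] 0.04265224343879034 41.82435837953789
B [0.4479 0.1809 0.022 ] [0.4535 0.1365 0.018 ] 0.04472249403692255 -82.87975164004155
ring [0.4375 0.29   0.012 ]
P1 [ 0.453  -0.0657  0.045 ] [np.float64(32.38267794408639), np.float64(30.641543616766366)] [np.float64(0.1171109290196775), np.float64(0.1156778548791681)]
P2 [ 0.441  -0.2203  0.045 ] [np.float64(-23.227294829997017), np.float64(-23.485573334912168)] [np.float64(0.11439334393084187), np.float64(0.11276239762695862)]
P3 [ 0.4874 -0.3496  0.045 ] [np.float64(-33.21123167612681), np.float64(-33.41367541173987)] [np.float64(0.1140575173045297), np.float64(0.1150475172931653)]
ball [ 0.6827 -0.1018  0.092 ] block [array([ 0.6787, -0.0775,  0.025 ]), array([ 0.6799, -0.1261,  0.025 ]), array([ 0.6069, -0.1258,  0.025 ]), array([ 0.6076, -0.0776,  0.025 ])]
[0.6413 0.4349 0.012 ]
[0.6955 0.1024 0.012 ]
[0.3664 0.046  0.012 ]
[0.3115 0.3785 0.012 ]
[[ 0.9374  0.3484 -0.0005  0.2263]
 [ 0.3484 -0.9374  0.0018 -0.6089]
 [ 0.0001 -0.0019 -1.      0.2911]
 [ 0.      0.      0.      1.    ]]
[0.2522 0.2718 0.02  ]
[0.6855 0.2235 0.02  ]
[0.4531 0.1841 0.02  ]
[0.5554 0.3124 0.02  ]
```

```bash
cat >> h.py <<'E'
def plan(p,yaw,n,s=None):
    T=tool(s or r.sense()); y0=np.degrees(np.arctan2(T[1,0],T[0,0])); dy=(yaw-y0+180)%360-180
    d=(np.array(p)-T[:3,3])/n; t=-dy/n
    print("from",np.round(T[:3,3],4),"yaw",round(y0,2),"| dyaw",round(dy,2),"turn/row",round(t,2))
    for i in range(n):
        y=np.radians(y0+dy*i/n); x=np.array([np.cos(y),np.sin(y)]); l=np.array([np.sin(y),-np.cos(y)])
        print([round(1000*float(v),1) for v in (x@d[:2],l@d[:2],-d[2])]+[round(t,2)],end=" " if i%8<7 else "\n")
    print()
E
python3 -c "
from h import *
plan([.5505,.3109,.24],41.8,28)"
```

```text
from [ 0.2263 -0.6089  0.2911] yaw 20.39 | dyaw 21.41 turn/row -0.76
[22.3, -26.8, 1.8, np.float64(-0.76)] [22.7, -26.5, 1.8, np.float64(-0.76)] [23.0, -26.2, 1.8, np.float64(-0.76)] [23.4, -25.8, 1.8, np.float64(-0.76)] [23.7, -25.5, 1.8, np.float64(-0.76)] [24.0, -25.2, 1.8, np.float64(-0.76)] [24.4, -24.9, 1.8, np.float64(-0.76)] [24.7, -24.6, 1.8, np.float64(-0.76)]
[25.0, -24.2, 1.8, np.float64(-0.76)] [25.3, -23.9, 1.8, np.float64(-0.76)] [25.7, -23.6, 1.8, np.float64(-0.76)] [26.0, -23.2, 1.8, np.float64(-0.76)] [26.3, -22.9, 1.8, np.float64(-0.76)] [26.6, -22.5, 1.8, np.float64(-0.76)] [26.9, -22.1, 1.8, np.float64(-0.76)] [27.2, -21.8, 1.8, np.float64(-0.76)]
[27.5, -21.4, 1.8, np.float64(-0.76)] [27.7, -21.1, 1.8, np.float64(-0.76)] [28.0, -20.7, 1.8, np.float64(-0.76)] [28.3, -20.3, 1.8, np.float64(-0.76)] [28.6, -19.9, 1.8, np.float64(-0.76)] [28.8, -19.5, 1.8, np.float64(-0.76)] [29.1, -19.2, 1.8, np.float64(-0.76)] [29.3, -18.8, 1.8, np.float64(-0.76)]
[29.6, -18.4, 1.8, np.float64(-0.76)] [29.8, -18.0, 1.8, np.float64(-0.76)] [30.1, -17.6, 1.8, np.float64(-0.76)] [30.3, -17.2, 1.8, np.float64(-0.76)]
```

Emit:
apply_moves(steps=[[26,-31,2,0,1],[26,-31,2,0,1],[26,-31,2,0,1],[26,-31,2,0,1],[26,-31,2,0,1],[26,-31,2,0,1],[26,-31,2,0,1],[26,-31,2,0,1]])

```text
time: 0.77
position: [0.3349, -0.3024, 0.2756]
eef_rot: [-0.0, 0.984, 0.177, -0.0]
contact_force: [0.4, 0.2, -0.8]
finger_gap: 0.0953
grip_force: 0.0
```

Emit:
apply_moves(steps=[[26,-31,2,0,1],[26,-31,2,0,1],[26,-31,2,0,1],[26,-31,2,0,1],[26,-31,2,0,1],[26,-31,2,0,1],[26,-31,2,0,1],[26,-31,2,0,1]])

```text
time: 1.43
position: [0.4435, 0.0027, 0.26]
eef_rot: [0.0, 0.984, 0.177, 0.0]
contact_force: [0.3, -1.2, -0.3]
finger_gap: 0.0951
grip_force: 0.0
```

Emit:
apply_moves(steps=[[26,-31,2,0,1],[26,-31,2,0,1],[26,-31,2,0,1],[26,-31,2,0,1],[26,-31,2,0,1],[26,-31,2,0,1],[26,-31,2,0,1],[0,0,0,0,1]])

```text
time: 2.1
position: [0.5392, 0.2725, 0.2446]
eef_rot: [-0.001, 0.984, 0.179, -0.001]
contact_force: [-1.1, -1.3, -0.3]
finger_gap: 0.0955
grip_force: 0.0
```

```bash
python3 -c "
from h import *
import cv2
T=tool(r.sense()); print(T[:3])
im=imaging.get_image('wrist'); cv2.imwrite('pics/w1.png',im[:,:,::-1])
print(proj([.5505,.3109,.027],T),proj([.4479,.1809,.027],T),proj([.4375,.29,.015],T))
plan([.5505,.3109,.2],41.8,4)"
```

```text
[[ 9.35726014e-01  3.52724671e-01 -1.46047234e-03  5.39176475e-01]
 [ 3.52726726e-01 -9.35725127e-01  1.53091345e-03  2.72513588e-01]
 [-8.26609722e-04 -1.94766316e-03 -9.99997762e-01  2.44558376e-01]]
(np.float64(285.55974296583423), np.float64(166.10857504501587)) (np.float64(367.48853935493213), np.float64(296.80294031683906)) (np.float64(270.52334592709417), np.float64(267.3105820636044))
from [0.5385 0.2701 0.2447] yaw 20.62 | dyaw 21.18 turn/row -5.3
[6.4, -8.5, 11.2, np.float64(-5.3)] [7.1, -7.9, 11.2, np.float64(-5.3)] [7.8, -7.2, 11.2, np.float64(-5.3)] [8.5, -6.4, 11.2, np.float64(-5.3)]
```

View pics/w1.png

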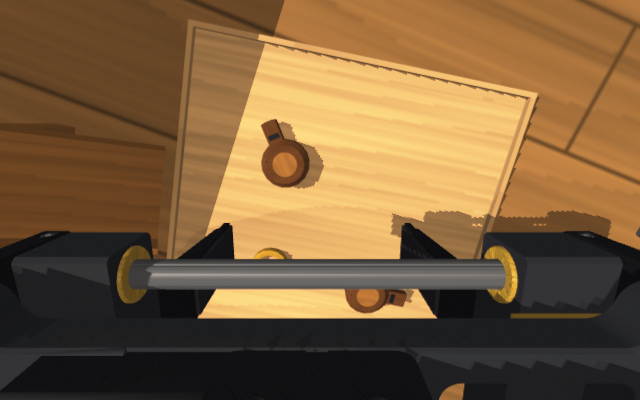

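The wrist view confirms whistle A: drum top at (285,163), mouthpiece end at (271,124). The prediction was (286,166).

```bash
python3 -c "
from h import *
T=tool(r.sense())
T[:3,3]=[.53918,.27251,.24456]
a=wr((285,163),.027,T); b=wr((271,124),.021,T); print(a,b,np.linalg.norm((b-a)[:2]),ang(a,b))
plan([.551,.3115,.2],41.8,4)"
```

```text
[0.55303471 0.31192623 0.027     ] [0.58296866 0.33733678 0.021     ] 0.03926496462137066 40.32750552301058
from [0.5385 0.2701 0.2447] yaw 20.62 | dyaw 21.18 turn/row -5.3
[6.6, -8.6, 11.2, np.float64(-5.3)] [7.3, -7.9, 11.2, np.float64(-5.3)] [8.0, -7.2, 11.2, np.float64(-5.3)] [8.7, -6.5, 11.2, np.float64(-5.3)]
```

Emit:
apply_moves(steps=[[7,-9,11,-5.2,1],[8,-8,11,-5.2,1],[8,-7,11,-5.2,1],[9,-6,12,-5,1],[0,0,30,0,1],[0,0,30,0,1],[0,0,20,0,1],[0,0,0,0,1]])

```text
time: 2.82
position: [0.5493, 0.3066, 0.1152]
eef_rot: [0.001, 0.937, 0.35, -0.005]
contact_force: [-0.6, -1.8, -1.2]
finger_gap: 0.095
grip_force: 0.0
```

```bash
python3 -c "
from h import *
import cv2
T=tool(r.sense()); print(T[:3])
plan([.552,.3117,.087],41,2)
im=imaging.get_image('wrist'); cv2.imwrite('pics/w2.png',im[:,:,::-1])
print(proj([.5520,.3117,.027],T))"
```

```text
[[ 0.75535202  0.65524401 -0.00993036  0.54929837]
 [ 0.65523283 -0.75541178 -0.00479408  0.30663839]
 [-0.0106428  -0.00288548 -0.9999392   0.11523913]]
from [0.5493 0.3066 0.1152] yaw 40.94 | dyaw 0.06 turn/row -0.03
[2.7, -1.0, 14.1, np.float64(-0.03)] [2.7, -1.0, 14.1, np.float64(-0.03)] 
(np.float64(315.6054170757766), np.float64(225.3225502888308))
```

View pics/w2.png

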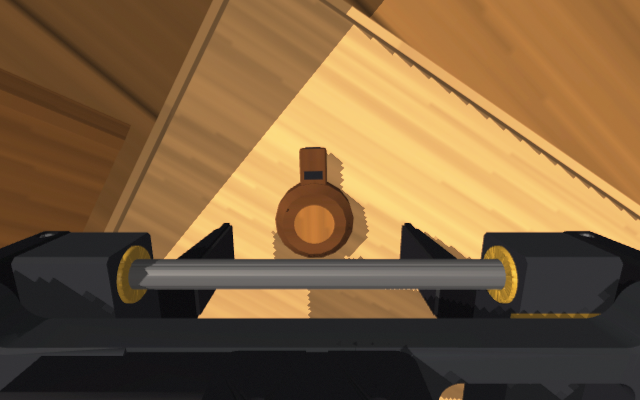

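The whistle is centred at about (314,224), close to the predicted (316,225), and its mouthpiece lies along tool x. I'll descend and grip.

Emit:
apply_moves(steps=[[3,-1,14,0,1],[3,-1,14,0,1],[0,0,0,0,0.4],[0,0,0,0,0.2],[0,0,0,0,0.2],[0,0,0,0,0.2],[0,0,0,0,0.2],[0,0,0,0,0.2]], force=20)

```text
time: 3.53
position: [0.5563, 0.3148, 0.094]
eef_rot: [-0.0, 0.937, 0.35, 0.001]
contact_force: [-0.5, 0.2, -0.7]
finger_gap: 0.0608
grip_force: 0.0
```

Emit:
apply_moves(steps=[[0,0,0,0,0.2],[0,0,-10,0,0.2],[0,0,-20,0,0.2],[0,0,-30,0,0.2],[0,0,-30,0,0.2],[0,0,-10,0,0.2],[0,0,0,0,0.2]], force=20)

```text
time: 4.12
position: [0.5581, 0.3156, 0.1984]
eef_rot: [-0.0, 0.937, 0.35, 0.004]
contact_force: [-0.1, 0.8, 0.3]
finger_gap: 0.0199
grip_force: 0.0
```

```bash
python3 -c "
from h import *
print(tool(r.sense())[:3])
plan([.453,-.0657,.187],31.5,11)"
```

```text
[[ 0.75483434  0.65586964  0.00775457  0.55805037]
 [ 0.65586411 -0.75487043  0.00359094  0.31555038]
 [ 0.00820889  0.00237538 -0.99996349  0.19844186]]
from [0.5581 0.3156 0.1984] yaw 40.99 | dyaw -9.49 turn/row 0.86
[-29.9, 19.9, 1.0, np.float64(0.86)] [-29.6, 20.3, 1.0, np.float64(0.86)] [-29.3, 20.8, 1.0, np.float64(0.86)] [-29.0, 21.2, 1.0, np.float64(0.86)] [-28.7, 21.7, 1.0, np.float64(0.86)] [-28.4, 22.1, 1.0, np.float64(0.86)] [-28.0, 22.5, 1.0, np.float64(0.86)] [-27.7, 22.9, 1.0, np.float64(0.86)]
[-27.3, 23.4, 1.0, np.float64(0.86)] [-27.0, 23.8, 1.0, np.float64(0.86)] [-26.6, 24.2, 1.0, np.float64(0.86)]
```

It lifted before the slow fingers had closed. I'll reopen and look.

Emit:
apply_moves(steps=[[0,0,0,0,1],[0,0,0,0,1],[0,0,0,0,1],[0,0,0,0,1],[0,0,0,0,1],[0,0,0,0,1],[0,0,0,0,1],[0,0,0,0,1]])

```text
time: 4.78
position: [0.556, 0.3146, 0.1931]
eef_rot: [0.0, 0.937, 0.35, -0.0]
contact_force: [-0.2, 0.6, -0.9]
finger_gap: 0.0676
grip_force: 0.0
```

```bash
python3 -c "
from h import *
import cv2
s=r.sense();T=tool(s); print(T[:3],s['finger_gap'])
im=imaging.get_image('wrist'); cv2.imwrite('pics/w3.png',im[:,:,::-1])
print(proj([.5520,.3117,.027],T))"
```

```text
[[ 7.54886329e-01  6.55855610e-01 -2.22043728e-04  5.56015988e-01]
 [ 6.55855601e-01 -7.54886360e-01 -1.21430831e-04  3.14574150e-01]
 [-2.47258873e-04 -5.39621484e-05 -9.99999968e-01  1.93051877e-01]] 0.06760992697287779
(np.float64(317.5798025937506), np.float64(209.17118854772116))
```

View pics/w3.png

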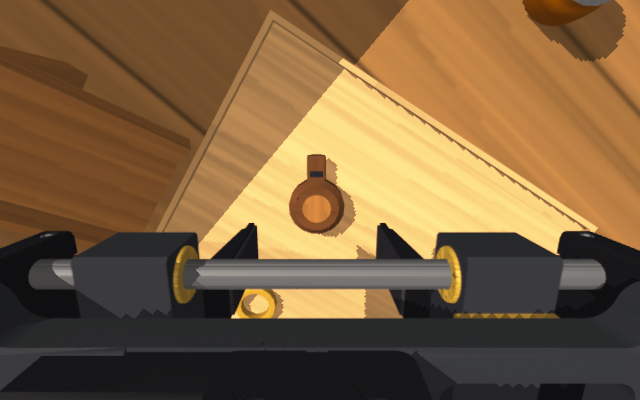

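The whistle hasn't moved, at about (316,208). I'll descend and give the fingers time to close.

Emit:
apply_moves(steps=[[-5,0,26,0,0.75],[0,0,30,0,0.75],[0,0,30,0,0.75],[0,0,20,0,0.75],[0,0,0,0,0.3],[0,0,0,0,0.3],[0,0,0,0,0.3],[0,0,0,0,0.3]], force=20)

```text
time: 5.5
position: [0.5526, 0.3115, 0.0882]
eef_rot: [-0.0, 0.937, 0.35, 0.001]
contact_force: [0.3, 0.5, -0.1]
finger_gap: 0.0498
grip_force: 0.0
```

Emit:
apply_moves(steps=[[0,0,0,0,0.3],[0,0,0,0,0.3],[0,0,0,0,0.3],[0,0,0,0,0.3]], force=20)

```text
time: 5.83
position: [0.5526, 0.3115, 0.0882]
eef_rot: [-0.0, 0.937, 0.35, 0.001]
contact_force: [-0.8, 0.2, 4.9]
finger_gap: 0.0478
grip_force: 20.0
```

Emit:
apply_moves(steps=[[0,0,-10,0,0.3],[0,0,-20,0,0.3],[0,0,-30,0,0.3],[0,0,-30,0,0.3],[0,0,-10,0,0.3],[0,0,0,0,0.3]], force=30)

```text
time: 6.33
position: [0.554, 0.3122, 0.1917]
eef_rot: [-0.0, 0.937, 0.35, 0.004]
contact_force: [1.0, -0.6, -0.1]
finger_gap: 0.047
grip_force: 30.0
```

Emit:
apply_moves(steps=[[-20,14,0,0,0.3],[-27,18,0,0,0.3],[-27,18,0,0,0.3],[-27,18,0,0,0.3],[-27,18,0,0,0.3],[-27,18,0,0,0.3],[-27,18,0,0,0.3],[-27,18,0,0,0.3]])

```text
time: 7.0
position: [0.4844, 0.0672, 0.1848]
eef_rot: [-0.001, 0.937, 0.35, -0.002]
contact_force: [-1.2, 0.2, 0.7]
finger_gap: 0.047
grip_force: 30.0
```

Emit:
apply_moves(steps=[[-27,18,0,0,0.3],[-27,18,0,0,0.3],[-27,18,0,0,0.3],[-20,16,0,0,0.3],[-12,9,0,4.5,0.3],[0,0,0,5,0.3],[0,0,0,0,0.3],[0,0,0,0,0.3]])

```text
time: 7.67
position: [0.4519, -0.0651, 0.1855]
eef_rot: [-0.001, 0.962, 0.272, -0.001]
contact_force: [-0.6, 0.5, 1.0]
finger_gap: 0.0471
grip_force: 30.0
```

```bash
python3 -c "
from h import *
import cv2
s=r.sense();T=tool(s); print(T[:3],s['finger_gap'],s['grip_force'])
im=imaging.get_image('wrist'); cv2.imwrite('pics/w4.png',im[:,:,::-1])
print(proj([.453,-.0657,.045],T),proj([.441,-.2203,.045],T)); plan([.453,-.0657,.187],31.5,1)"
```

```text
[[ 8.51878112e-01  5.23732116e-01 -2.89014209e-03  4.51869625e-01]
 [ 5.23736258e-01 -8.51880019e-01  8.75298377e-04 -6.50676856e-02]
 [-2.00363243e-03 -2.25931973e-03 -9.99995440e-01  1.85492546e-01]] 0.047120749276634115 30.00019578030333
(np.float64(320.0783155602696), np.float64(210.38335730066933)) (np.float64(471.5693731908343), np.float64(316.90271780679643))
from [ 0.4521 -0.0648  0.1858] yaw 31.61 | dyaw -0.11 turn/row 0.11
[0.3, 1.2, -1.2, np.float64(0.11)]
```

View pics/w4.png

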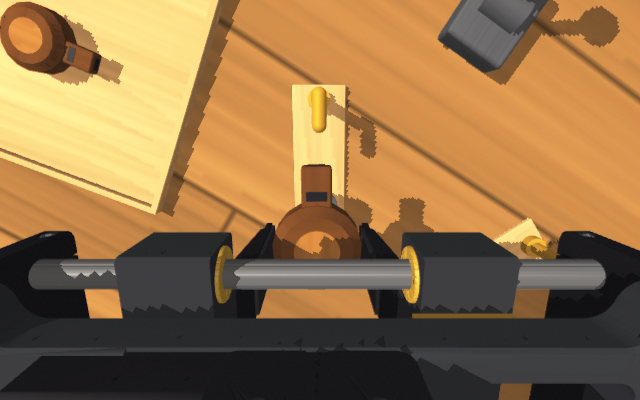

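The held whistle's mouthpiece is at (316,180). The nozzle end is at (319,131) and the foot is centred at u≈319.5, so a shift of about +2 mm in tool y is needed.

```bash
python3 -c "
from h import *
T=tool(r.sense());T[:3,3]=[.45187,-.06507,.18549]
d=np.array([np.cos(.55),np.sin(.55),0]); P=np.array([.453,-.0657,0])
for k,z in((.057,.061),(.057,.066),(.091,.005)): print(proj(P+k*d+[0,0,z],T))
print(wr((319,131),.064,T)-d*.057, wr((319.5,85),.005,T))
"
```

```text
(np.float64(320.55229978021555), np.float64(134.6189548766265))
(np.float64(320.6238598811523), np.float64(134.89283790381876))
(np.float64(320.1077978802766), np.float64(89.53771384105777))
[ 0.45452081 -0.06352458  0.064     ] [ 0.53329142 -0.0158763   0.005     ]
```

Emit:
apply_moves(steps=[[1,1,20,0,0.3],[0,0,20,0,0.3],[0,0,10,0,0.3],[0,0,6,0,0.3],[0,0,1,0,0.3],[0,0,0,0,0.3],[0,0,0,0,0.3]])

```text
time: 8.3
position: [0.4548, -0.0655, 0.1311]
eef_rot: [0.0, 0.962, 0.272, 0.001]
contact_force: [0.1, -0.7, -0.1]
finger_gap: 0.0473
grip_force: 30.0
```

Emit:
apply_moves(steps=[[-1,0,2,0,0.3],[0,0,0,0,0.3],[0,0,0,0,0.3]])

```text
time: 8.55
position: [0.4535, -0.0661, 0.1287]
eef_rot: [0.0, 0.962, 0.271, 0.0]
contact_force: [-0.1, -0.2, -1.0]
finger_gap: 0.047
grip_force: 30.0
```

Release with a small opening, then rise.

Emit:
apply_moves(steps=[[0,0,0,0,0.55],[0,0,0,0,0.6],[0,0,0,0,0.65],[0,0,0,0,0.7],[0,0,0,0,0.7],[0,0,0,0,0.7],[0,0,0,0,0.7],[0,0,0,0,0.7]])

```text
time: 9.22
position: [0.4533, -0.066, 0.1282]
eef_rot: [-0.0, 0.962, 0.271, -0.0]
contact_force: [0.9, -0.1, -0.9]
finger_gap: 0.0666
grip_force: 0.0
```

Emit:
apply_moves(steps=[[0,0,-5,0,0.7],[0,0,-10,0,0.7],[0,0,-20,0,0.7],[0,0,-30,0,0.7],[0,0,-30,0,0.7],[0,0,0,0,0.8],[0,0,0,0,0.8]])

```text
time: 9.8
position: [0.4548, -0.0664, 0.2267]
eef_rot: [0.002, 0.962, 0.271, 0.003]
contact_force: [-0.7, 0.6, 0.1]
finger_gap: 0.0736
grip_force: 0.0
```

```bash
python3 -c "
from h import *
import cv2
s=r.sense();T=tool(s); print(T[:3],s['finger_gap'],s['grip_force'])
im=imaging.get_image('wrist'); 
P=[.454,-.0652,.067]; print('P1 drum',proj(P,T),'tip',proj([P[0]+.044*np.cos(.55),P[1]+.044*np.sin(.55),.061],T))
print('B',proj([.4479,.1809,.027],T))
im2=imaging.get_image('top'); cv2.imwrite('pics/w5.png',np.vstack([im,cv2.resize(im2[130:290,140:460],(640,320))])[:600,:,::-1])
plan([.4479,.1809,.2],97,8)"
```

```text
[[ 0.85273028  0.52231543  0.00613703  0.45476714]
 [ 0.52233309 -0.85273999 -0.00162725 -0.06639091]
 [ 0.00438336  0.00459318 -0.99997984  0.22674299]] 0.07362154149520704 0.0
P1 drum (np.float64(315.45374196053893), np.float64(206.0703807248389)) tip (np.float64(315.38581033893763), np.float64(151.3330517125096))
B (np.float64(64.68235184055342), np.float64(54.01559127640107))
from [ 0.4531 -0.066   0.2232] yaw 31.49 | dyaw 65.51 turn/row -8.19
[15.6, -26.7, 2.9, np.float64(-8.19)] [19.2, -24.2, 2.9, np.float64(-8.19)] [22.5, -21.2, 2.9, np.float64(-8.19)] [25.2, -17.8, 2.9, np.float64(-8.19)] [27.5, -14.0, 2.9, np.float64(-8.19)] [29.2, -9.9, 2.9, np.float64(-8.19)] [30.3, -5.7, 2.9, np.float64(-8.19)] [30.8, -1.3, 2.9, np.float64(-8.19)]
```

View pics/w5.png

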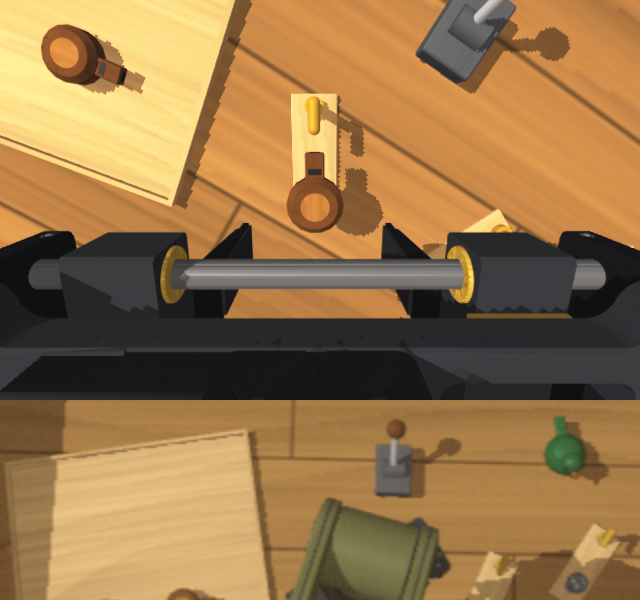

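Whistle A sits on P1 with its drum at (315,207) and its mouthpiece facing the nozzle at (315,100–130). Whistle B's drum is at (65,53) with its tip at (123,76).

```bash
python3 -c "
from h import *
s=r.sense();T=tool(s); T[:3,3]=[.45477,-.06639,.22674]
a=wr((65,53),.027,T); b=wr((123,76),.021,T); print(a,b,np.linalg.norm((b-a)[:2]),ang(a,b))
plan([.4479,.1809,.2],31.5,1)"
```

```text
[0.44745591 0.1816168  0.027     ] [0.45507792 0.13552448 0.021     ] 0.046718272359593735 -80.6103192878311
from [ 0.4531 -0.066   0.2232] yaw 31.49 | dyaw 0.01 turn/row -0.01
[124.5, -213.2, 23.2, np.float64(-0.01)]
```

Emit:
apply_moves(steps=[[16,-27,3,0,0.8],[16,-27,3,0,0.8],[16,-27,3,0,0.8],[16,-27,3,0,0.8],[16,-27,3,0,0.8],[16,-27,3,0,0.8],[16,-27,3,0,0.8],[12,-24,2,0,0.8]])

```text
time: 10.57
position: [0.4465, 0.1819, 0.1982]
eef_rot: [-0.0, 0.962, 0.272, -0.002]
contact_force: [-0.5, 0.4, 0.1]
finger_gap: 0.0762
grip_force: 0.0
```

Emit:
apply_moves(steps=[[0,0,0,-7,0.8],[0,0,0,-7,0.8],[0,0,0,-7,0.8],[0,0,0,-7,0.8],[0,0,0,-7,0.8],[0,0,0,-7,0.8],[0,0,0,-7,0.8],[0,0,0,-7,0.8]])

```text
time: 11.23
position: [0.4468, 0.1801, 0.1983]
eef_rot: [-0.001, 0.72, 0.694, -0.002]
contact_force: [0.2, 0.5, -0.0]
finger_gap: 0.0761
grip_force: 0.0
```

Emit:
apply_moves(steps=[[0,0,10,-5.5,0.75],[0,0,20,-5,0.75],[0,0,0,0,0.75],[0,0,0,0,0.75],[0,0,0,0,0.75],[0,0,0,0,0.75]])

```text
time: 11.73
position: [0.4481, 0.1805, 0.1708]
eef_rot: [0.0, 0.657, 0.754, 0.0]
contact_force: [-0.5, -0.7, -0.1]
finger_gap: 0.0715
grip_force: 0.0
```

```bash
python3 -c "
from h import *
import cv2
s=r.sense();T=tool(s); print(T[:3],s['finger_gap'])
im=imaging.get_image('wrist'); cv2.imwrite('pics/w6.png',im[:,:,::-1])
print(proj([.4477,.1813,.027],T),proj([.4477+.044*np.cos(np.radians(-82)),.1813+.044*np.sin(np.radians(-82)),.021],T)); plan([.4477,.1813,.0875],98,1)"
```

```text
[[-1.37708367e-01  9.90472583e-01  6.84479100e-04  4.48141316e-01]
 [ 9.90472817e-01  1.37708285e-01  1.66323653e-04  1.80461192e-01]
 [ 7.04805754e-05  7.00862101e-04 -9.99999752e-01  1.70848886e-01]] 0.0714623681194402
(np.float64(317.27205063983797), np.float64(210.97593646209592)) (np.float64(317.30818288707053), np.float64(260.6865004891867))
from [0.4483 0.1805 0.1711] yaw 97.93 | dyaw 0.07 turn/row -0.07
[0.9, -0.4, 83.6, np.float64(-0.07)]
```

View pics/w6.png

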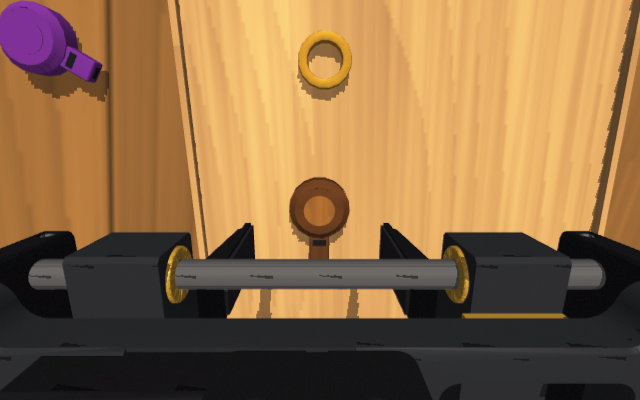

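Whistle B's drum is at (319,209) and its mouthpiece points straight down in the image at u=318, so they're aligned. Descend and grip.

Emit:
apply_moves(steps=[[1,1,30,0,0.75],[0,0,30,0,0.75],[0,0,23,0,0.75],[0,0,0,0,0.75],[0,0,0,0,0.3],[0,0,0,0,0.3],[0,0,0,0,0.3],[0,0,0,0,0.3]], force=30)

```text
time: 12.45
position: [0.4496, 0.1818, 0.0888]
eef_rot: [0.001, 0.656, 0.755, 0.001]
contact_force: [0.2, 0.5, -0.1]
finger_gap: 0.0505
grip_force: 0.0
```

Emit:
apply_moves(steps=[[0,0,0,0,0.3],[0,0,0,0,0.3],[0,0,0,0,0.3],[0,0,0,0,0.3],[0,0,0,0,0.3]])

```text
time: 12.87
position: [0.4496, 0.1818, 0.0887]
eef_rot: [0.001, 0.656, 0.755, 0.001]
contact_force: [-1.0, -0.8, 5.9]
finger_gap: 0.0465
grip_force: 30.0
```

Emit:
apply_moves(steps=[[0,0,-10,0,0.3],[0,0,-20,0,0.3],[0,0,-30,0,0.3],[0,0,-30,0,0.3],[0,0,-10,0,0.3],[0,0,0,0,0.3]])

```text
time: 13.37
position: [0.4505, 0.182, 0.1911]
eef_rot: [0.002, 0.656, 0.755, 0.003]
contact_force: [0.1, -0.1, -0.8]
finger_gap: 0.0472
grip_force: 30.0
```

Emit:
apply_moves(steps=[[-16,-10,0,0,0.3],[-24,-16,0,0,0.3],[-24,-16,0,0,0.3],[-24,-16,0,0,0.3],[-24,-16,0,0,0.3],[-24,-16,0,0,0.3],[-24,-16,0,0,0.3],[-25,-16,0,0,0.3]])

```text
time: 14.03
position: [0.3517, -0.0193, 0.1851]
eef_rot: [-0.001, 0.656, 0.755, -0.001]
contact_force: [1.0, -2.1, 1.0]
finger_gap: 0.0469
grip_force: 30.0
```

Emit:
apply_moves(steps=[[-28,0,0,0,0.3],[-28,6,0,0,0.3],[-28,8,0,0,0.3],[-28,10,0,0,0.3],[-28,10,0,0,0.3],[-28,10,0,0,0.3],[-26,9,0,0,0.3],[-18,6,0,0,0.3]])

```text
time: 14.7
position: [0.4413, -0.2219, 0.1849]
eef_rot: [-0.002, 0.657, 0.754, -0.0]
contact_force: [-0.8, 0.8, 0.1]
finger_gap: 0.0471
grip_force: 30.0
```

Emit:
apply_moves(steps=[[0,0,0,-7,0.3],[0,0,0,-7,0.3],[0,0,0,-7,0.3],[0,0,0,-7,0.3],[0,0,0,-7,0.3],[0,0,0,-7,0.3],[0,0,0,-7,0.3],[0,0,0,-7,0.3]])

```text
time: 15.37
position: [0.4404, -0.2197, 0.1848]
eef_rot: [-0.002, 0.222, 0.975, 0.001]
contact_force: [-0.1, 1.0, -0.8]
finger_gap: 0.0472
grip_force: 30.0
```

Emit:
apply_moves(steps=[[0,0,0,-2.7,0.3],[0,0,0,0,0.3],[0,0,0,0,0.3],[0,0,0,0,0.3],[0,0,0,0,0.3],[0,0,0,0,0.3]])

```text
time: 15.87
position: [0.4413, -0.2203, 0.1869]
eef_rot: [-0.0, 0.202, 0.979, 0.0]
contact_force: [-0.1, 0.9, -1.1]
finger_gap: 0.0469
grip_force: 30.0
```

```bash
python3 -c "
from h import *
import cv2
s=r.sense();T=tool(s); print(T[:3],s['finger_gap'],s['grip_force'])
im=imaging.get_image('wrist'); im2=imaging.get_image('top'); cv2.imwrite('pics/w7.png',np.vstack([im,im2[130:330]])[:,:,::-1])
e=np.radians(-23.3);d=np.array([np.cos(e),np.sin(e),0]);P=np.array([.442,-.22,0])
for k,z in((.014,.045),(-.014,.045),(0,.045),(-.022,.005)): print(k,proj(P+k*d+[0,0,z],T))
plan([.442,-.22,.1287],156.7,1)"
```

```text
[[-9.18130775e-01  3.96277346e-01 -3.80415472e-04  4.41321364e-01]
 [ 3.96277258e-01  9.18130847e-01  2.86143993e-04 -2.20321171e-01]
 [ 4.62663562e-04  1.11967606e-04 -9.99999887e-01  1.86935362e-01]] 0.046865425925567444 29.999909992329776
0.014 (np.float64(317.00621244399053), np.float64(231.2680915901965))
-0.014 (np.float64(316.98922210672015), np.float64(196.08461496095404))
0 (np.float64(316.99783130393627), np.float64(213.912482897303))
-0.022 (np.float64(316.92574609974554), np.float64(177.024944859562))
from [ 0.4414 -0.2204  0.1872] yaw 156.67 | dyaw 0.03 turn/row -0.03
[-0.4, 0.6, 58.5, np.float64(-0.03)]
```

View pics/w7.png

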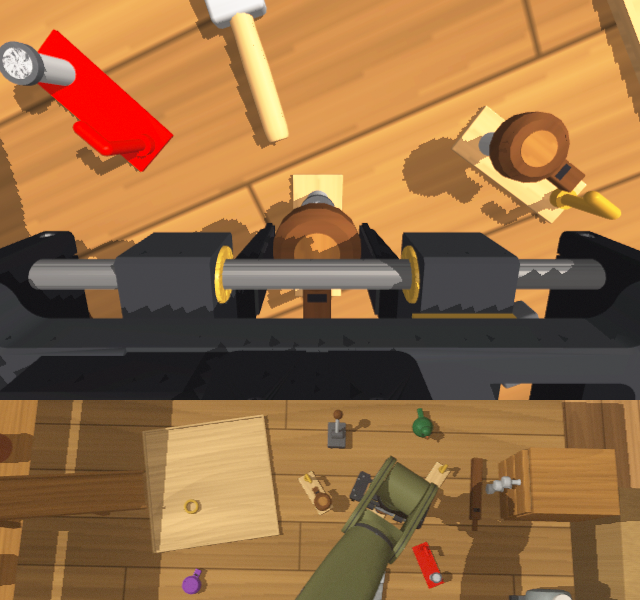

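The foot is centred at u=318 with its end at row 175 (predicted 177), and the held mouthpiece is at u=317, so it's aligned. Lower it.

Emit:
apply_moves(steps=[[0,1,20,0,0.3],[0,0,20,0,0.3],[0,0,12,0,0.3],[0,0,5,0,0.3],[0,0,0,0,0.3],[0,0,0,0,0.3],[0,0,0,0,0.3],[0,0,0,0,0.3]])

```text
time: 16.63
position: [0.4422, -0.2197, 0.1308]
eef_rot: [0.001, 0.202, 0.979, -0.0]
contact_force: [-0.4, 1.0, -0.8]
finger_gap: 0.0473
grip_force: 30.0
```

Emit:
apply_moves(steps=[[0,0,1.5,0,0.3],[0,0,0,0,0.3],[0,0,0,0,0.55],[0,0,0,0,0.6],[0,0,0,0,0.65],[0,0,0,0,0.7],[0,0,0,0,0.7],[0,0,0,0,0.7]])

```text
time: 17.3
position: [0.4419, -0.2195, 0.1288]
eef_rot: [0.0, 0.202, 0.979, -0.0]
contact_force: [-0.0, 0.5, -0.5]
finger_gap: 0.0665
grip_force: 0.0
```

Emit:
apply_moves(steps=[[0,0,0,0,0.7],[0,0,-5,0,0.7],[0,0,-10,0,0.7],[0,0,-20,0,0.7],[0,0,-30,0,0.7],[0,0,-35,0,0.5],[0,0,0,0,0.3],[0,0,0,0,0.3]])

```text
time: 17.97
position: [0.4433, -0.2204, 0.2329]
eef_rot: [0.003, 0.202, 0.979, -0.001]
contact_force: [-1.0, -0.1, -0.2]
finger_gap: 0.052
grip_force: 0.0
```

```bash
python3 -c "
from h import *
for c in [(307,113),(338,145)]: print(top(c,.05))
plan([.74,-.102,.2],156.7,1)"
```

```text
[ 0.7820318  -0.01700239  0.05      ]
[ 0.69203364 -0.10432794  0.05      ]
from [ 0.4433 -0.2204  0.2329] yaw 156.69 | dyaw 0.01 turn/row -0.01
[-225.6, 226.1, 32.9, np.float64(-0.01)]
```

Emit:
apply_moves(steps=[[-28,28,0,0,0],[-28,28,0,0,0],[-28,28,0,0,0],[-28,28,0,0,0],[-28,28,0,0,0],[-28,28,0,0,0],[-28,28,0,0,0],[-28,28,0,0,0]])

```text
time: 18.63
position: [0.7372, -0.1013, 0.2269]
eef_rot: [-0.001, 0.202, 0.979, -0.0]
contact_force: [1.0, -0.7, 0.9]
finger_gap: 0.0018
grip_force: 0.0
```

Emit:
apply_moves(steps=[[-6,4,0,-5.8,0],[0,0,0,-5.8,0],[0,0,0,-5.8,0],[0,0,0,-5.9,0],[0,0,0,0,0],[0,0,0,0,0],[0,0,0,0,0],[0,0,0,0,0]], force=10)

```text
time: 19.3
position: [0.7431, -0.1012, 0.2284]
eef_rot: [-0.0, 0.001, 1.0, 0.0]
contact_force: [0.1, 0.7, -0.6]
finger_gap: 0.0006
grip_force: 0.0
```

```bash
python3 -c "
from h import *
import cv2
s=r.sense();T=tool(s); print(T[:3],s['finger_gap'])
im=imaging.get_image('wrist'); im2=imaging.get_image('top'); cv2.imwrite('pics/w8.png',np.vstack([cv2.resize(im,(320,200))[:,:].repeat(1,0), ]) [:,:,::-1])
a=cv2.resize(im[:280],(480,210)); b=cv2.resize(im2[130:260,140:460],(780,317)); 
a=cv2.copyMakeBorder(a,0,0,0,300,0); cv2.imwrite('pics/w8.png',np.vstack([a,b])[:,:,::-1]); np.save('t8.npy',im2)
plan([.74,-.102,.158],180,1)"
```

```text
[[-9.99998186e-01  1.79782747e-03 -6.28431375e-04  7.43055902e-01]
 [ 1.79773653e-03  9.99998374e-01  1.45247791e-04 -1.01162164e-01]
 [ 6.28691483e-04  1.44117774e-04 -9.99999792e-01  2.28398771e-01]] 0.0005915801547138311
from [ 0.7432 -0.1012  0.2287] yaw 179.93 | dyaw 0.07 turn/row -0.07
[3.2, -0.8, 70.7, np.float64(-0.07)]
```

View pics/w8.png

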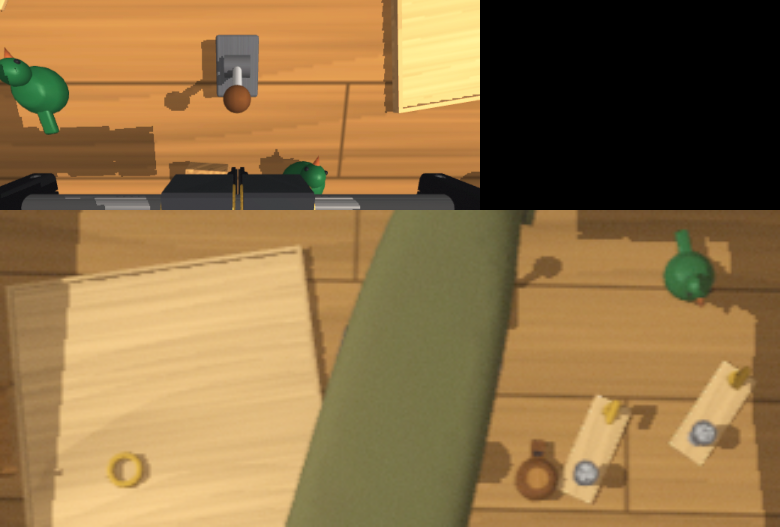

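Whistle B has been knocked off P2 and lies on the bench. In the crop its drum is at (537,478) and its mouthpiece at (538,449), pointing to +x. I'll measure it by code and pick it up again.

```bash
cat >> h.py <<'E'
import cv2
def whistle(im,box,fn,zb=0.0):
    # walnut mask in box (u0,v0,u1,v1); fn(u,z)->world; zb: underside height
    u0,v0,u1,v1=box; hsv=cv2.cvtColor(im[v0:v1,u0:u1],cv2.COLOR_RGB2HSV).astype(int)
    b=im[v0:v1,u0:u1].astype(int)
    m=((b[...,0]>b[...,1]*1.5)&(b[...,0]>60)&(b[...,2]<b[...,0]*.55)).astype(np.uint8)
    n,l,st,c=cv2.connectedComponentsWithStats(m); out=[]
    for i in range(1,n):
        if st[i,4]<60: continue
        k=(l==i).astype(np.uint8); cs,_=cv2.findContours(k,cv2.RETR_EXTERNAL,cv2.CHAIN_APPROX_NONE); cv2.drawContours(k,cs,-1,1,-1)
        d=cv2.distanceTransform(cv2.copyMakeBorder(k,2,2,2,2,0),cv2.DIST_L2,5)[2:-2,2:-2]; rr=d.max(); y,x=np.nonzero(d>rr-.7); cx,cy=x.mean(),y.mean()
        p=np.argwhere(k)[:,::-1]; q=p[np.hypot(p[:,0]-cx,p[:,1]-cy)>rr*1.2]
        if len(q)<5: print("blob",cx+u0,cy+v0,rr,st[i,4],"no mouth"); continue
        t=q.mean(0); a=fn((cx+u0,cy+v0),zb+.014); b_=fn((t[0]+u0,t[1]+v0),zb+.014)
        print("whistle px",np.round([cx+u0,cy+v0,rr],1),"mouth",np.round(t+[u0,v0],1),"->",np.round(a[:2],4),"ang",round(ang(a,b_),1),"dist",round(float(np.linalg.norm((a-b_)[:2])),4))
E
python3 -c "
from h import *
im=np.load('t8.npy')
print(im[240,360],im[240,352],im[227,361],im[247,340],im[255,360])
whistle(im,(335,215,385,262),top)
c=lambda x,y:(140+x/2.4375,130+(y-210)/2.438)
a=top(c(537,478),.022);b=top(c(538,446),.016);print(a,b,ang(a,b),np.linalg.norm(a-b))
"
```

```text
[190 135  76] [134  87  46] [126  81  45] [183 138  79] [167 125  71]
blob 359.5 240.0 7.1937995 128 no mouth
[ 0.43522129 -0.16969893  0.022     ] [ 0.4718526  -0.17109096  0.016     ] -2.17624976159047 0.03714552945335511
```

Emit:
apply_moves(steps=[[38,-8,0,0,0.75],[38,-8,0,0,0.75],[38,-9,0,0,0.75],[38,-9,0,0,0.75],[38,-9,0,0,0.75],[38,-9,0,0,0.75],[38,-9,0,0,0.75],[38,-8,0,0,0.75]])

```text
time: 20.07
position: [0.4375, -0.1702, 0.2288]
eef_rot: [0.0, 0.0, 1.0, -0.0]
contact_force: [0.7, -1.5, 0.4]
finger_gap: 0.0486
grip_force: 0.0
```

Emit:
apply_moves(steps=[[3,0,6,6.7,0.75],[0,0,6,6.7,0.75],[0,0,6,6.7,0.75],[0,0,6,6.7,0.75],[0,0,4,6.6,0.75],[0,0,0,6.6,0.75],[0,0,0,0,0.75],[0,0,0,0,0.75]])

```text
time: 20.73
position: [0.4363, -0.1701, 0.201]
eef_rot: [0.0, 0.341, 0.94, -0.0]
contact_force: [-0.1, -0.3, 0.2]
finger_gap: 0.0715
grip_force: 0.0
```

```bash
python3 -c "
from h import *
s=r.sense();T=tool(s); print(T[:3],s['finger_gap'])
im=imaging.get_image('wrist'); np.save('im.npy',im); np.save('T.npy',T)
print(proj([.435,-.17,.022],T))
cv2.imwrite('pics/w9.png',im[0:320,:,::-1])
whistle(im,(235,100,400,258),lambda u,z:wr(u,z,T))
"
```

```text
[[-7.67478329e-01  6.41074761e-01  4.05998111e-04  4.36285148e-01]
 [ 6.41074710e-01  7.67478434e-01 -2.63926920e-04 -1.70112385e-01]
 [-4.80791682e-04  5.77169295e-05 -9.99999883e-01  2.00993785e-01]] 0.07153078303972128
(np.float64(315.89304285761193), np.float64(200.44630383983403))
whistle px [319.2 198.2  26. ] mouth [343.4 228.7] -> [ 0.4368 -0.1676] ang -2.2 dist 0.0365
```

View pics/w9.png

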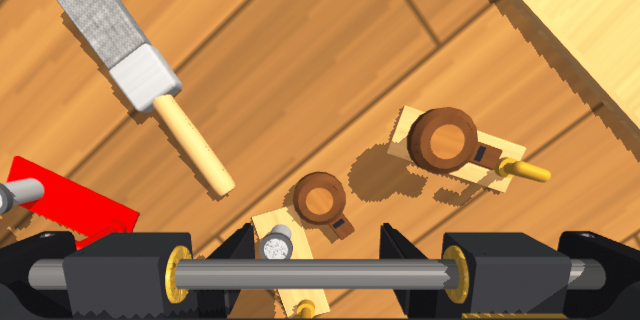

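The wrist view shows B on the bench: drum at (319,198), mouth at (343,229), beside the P2 post at (277,243). Whistle A is still in place on P1. I'll grip B diagonally, clear of the post.

Emit:
apply_moves(steps=[[1,2,30,0,0.75],[0,0,30,0,0.75],[0,0,30,0,0.75],[0,0,22,0,0.75],[0,0,0,0,0.75],[0,0,0,0,0.75]])

```text
time: 21.28
position: [0.4362, -0.1676, 0.0881]
eef_rot: [-0.001, 0.342, 0.94, 0.0]
contact_force: [0.5, -0.9, 0.6]
finger_gap: 0.0713
grip_force: 0.0
```

Emit:
apply_moves(steps=[[0,0,0,0,0.3],[0,0,0,0,0.3],[0,0,0,0,0.3],[0,0,0,0,0.3],[0,0,0,0,0.3],[0,0,0,0,0.3],[0,0,0,0,0.3],[0,0,0,0,0.3]], force=30)

```text
time: 21.95
position: [0.4376, -0.1683, 0.0901]
eef_rot: [0.001, 0.342, 0.94, -0.0]
contact_force: [-1.3, 1.3, 7.0]
finger_gap: 0.0466
grip_force: 30.0
```

Emit:
apply_moves(steps=[[0,0,-20,0,0.3],[0,0,-30,0,0.3],[0,0,-30,0,0.3],[0,0,-20,0,0.3],[-12,-12,0,0,0.3],[-13,-12,0,0,0.3],[-12,-12,0,0,0.3],[0,0,0,7,0.3]])

```text
time: 22.62
position: [0.4422, -0.2213, 0.1891]
eef_rot: [0.001, 0.4, 0.916, -0.001]
contact_force: [-0.3, -0.2, 0.1]
finger_gap: 0.0466
grip_force: 30.0
```

Emit:
apply_moves(steps=[[0,0,0,7,0.3],[0,0,0,7.1,0.3],[0,0,0,0,0.3],[0,0,0,0,0.3],[0,0,0,0,0.3],[0,0,0,0,0.3]])

```text
time: 23.12
position: [0.4419, -0.2191, 0.1886]
eef_rot: [-0.0, 0.508, 0.862, 0.0]
contact_force: [0.1, -0.3, -1.2]
finger_gap: 0.0465
grip_force: 30.0
```

```bash
python3 -c "
from h import *
s=r.sense();T=tool(s); print(T[:3],s['finger_gap'],s['grip_force'])
im=imaging.get_image('wrist'); np.save('im.npy',im); np.save('T.npy',T)
whistle(im,(235,130,420,330),lambda u,z:wr(u,z,T),.1)
plan([.4425,-.2198,.134],118.9,1)
"
```

```text
[[-4.84710602e-01  8.74674558e-01 -2.23853488e-04  4.41912801e-01]
 [ 8.74674555e-01  4.84710637e-01  1.43447039e-04 -2.19118115e-01]
 [ 2.33973643e-04 -1.26268650e-04 -9.99999965e-01  1.88626372e-01]] 0.046525381112778444 29.99953439226374
whistle px [316.7 229.6  29.4] mouth [315.2 244.8] -> [ 0.4368 -0.2109] ang -66.2 dist 0.0089
whistle px [353.5 297.    7.8] mouth [354.9 293.2] -> [ 0.4756 -0.2367] ang 102.0 dist 0.0026
from [ 0.442  -0.2191  0.1887] yaw 118.97 | dyaw -0.07 turn/row 0.07
[-0.8, 0.1, 54.7, np.float64(0.07)]
```

```bash
python3 -c "
from h import *
im=np.load('im.npy');T=np.load('T.npy')
t=T[:3,3]; z=t[2]-.089+.016
for a in (-23.3,-27.8):
  e=np.radians(a); d=np.array([np.cos(e),np.sin(e)]);n=np.array([-d[1],d[0]])
  for k in(.03,.044):
    print(a,k,[np.round(proj([*(t[:2]+k*d+w*n),z],T),1) for w in(-.008,.008)])
b=im.astype(int); m=(b[...,0]>b[...,1]*1.5)&(b[...,0]>60)&(b[...,2]<b[...,0]*.55)
for v in range(284,322,3):
  x=np.nonzero(m[v,320:400])[0]+320; print(v,(x.min(),x.max(),len(x)) if len(x) else None)
"
```

```text
-23.3 0.03 [array([338.4, 293.7]), array([361. , 278.2])]
-23.3 0.044 [array([352.8, 310.9]), array([375.2, 295.7])]
-27.8 0.03 [array([334.4, 295.1]), array([358.1, 281.2])]
-27.8 0.044 [array([347.3, 313.1]), array([370.8, 299.7])]
284 None
287 None
290 (np.int64(338), np.int64(366), 26)
293 (np.int64(340), np.int64(367), 28)
296 (np.int64(342), np.int64(367), 26)
299 (np.int64(345), np.int64(364), 20)
302 (np.int64(348), np.int64(360), 13)
305 (np.int64(350), np.int64(355), 6)
308 None
311 None
314 None
317 None
320 None
```

Emit:
apply_moves(steps=[[-2,0,20,0,0.3],[0,0,20,0,0.3],[0,0,10,0,0.3],[0,0,3,0,0.3],[0,0,0,0,0.3],[0,0,0,0,0.3],[0,0,0,0,0.3],[0,0,0,0,0.3]])

```text
time: 23.83
position: [0.4433, -0.2211, 0.1363]
eef_rot: [0.001, 0.508, 0.861, -0.0]
contact_force: [-0.1, -0.3, -0.7]
finger_gap: 0.0466
grip_force: 30.0
```

Emit:
apply_moves(steps=[[0,0,1.5,0,0.3],[0,0,0,0,0.3],[0,0,0,0,0.55],[0,0,0,0,0.6],[0,0,0,0,0.65],[0,0,0,0,0.7],[0,0,0,0,0.7],[0,0,0,0,0.7]])

```text
time: 24.5
position: [0.4429, -0.221, 0.1341]
eef_rot: [-0.0, 0.508, 0.861, -0.0]
contact_force: [0.5, -1.1, 0.5]
finger_gap: 0.0661
grip_force: 0.0
```

Emit:
apply_moves(steps=[[0,0,0,0,0.7],[0,0,-5,0,0.7],[0,0,-10,0,0.7],[0,0,-20,0,0.7],[0,0,-30,0,0.7],[0,0,-30,0,0.6],[0,0,0,0,0.6],[0,0,0,0,0.6]])

```text
time: 25.17
position: [0.4442, -0.2218, 0.2329]
eef_rot: [0.003, 0.508, 0.861, -0.0]
contact_force: [-0.5, -0.2, -1.4]
finger_gap: 0.0576
grip_force: 0.0
```

```bash
python3 -c "
from h import *
s=r.sense();T=tool(s); print(T[:3],s['finger_gap'],s['grip_force'])
im=imaging.get_image('wrist'); np.save('im.npy',im); np.save('T.npy',T)
print('expect',proj([.442,-.22,.059],T))
whistle(im,(235,80,640,258),lambda u,z:wr(u,z,T),.045)
"
```

```text
[[-0.4830672   0.87556678  0.00537523  0.44420169]
 [ 0.8755652   0.48308757 -0.0034605  -0.22178104]
 [-0.00562661  0.00303471 -0.99997957  0.23287839]] 0.05762438990352097 0.0
expect (np.float64(315.4253952851736), np.float64(198.9329595694417))
whistle px [315.5 200.   26.8] mouth [340.8 230.8] -> [ 0.4425 -0.2208] ang -22.6 dist 0.0358
```

```bash
python3 -c "
from h import *
im=imaging.get_image('top')
b=im.astype(int)
print('A expect px'); 
c=imaging.get_calibration('top');P=np.linalg.inv(c['pose'])
for p in ([.454,-.0652,.067],[.454+.04*np.cos(.55),-.0652+.04*np.sin(.55),.061]):
  q=P@np.append(p,1); u,v=c['K'][0,0]*q[0]/-q[2]+c['K'][0,2],c['K'][1,1]*q[1]/q[2]+c['K'][1,2]; print(u,v,im[int(round(v)),int(round(u))])
print(im[215:240,305:340].astype(int)[...,0][::3,::3])
plan([.742,-.102,.2329],118.9,1)
"
```

```text
A expect px
322.0875107006944 230.13974603318186 [184 131  70]
314.4294275676406 217.46582018948286 [165 123  75]
[[223 219 218 223 212 194 177 117 143 177 177 177]
 [224 216 204 128 131 209 146 177 176 174 175 177]
 [199 224 211 125  85 188 193 172 121 117 118 172]
 [175 220 222 193 116 115 114  96 159 118 117 145]
 [185 197 222 206 123 162 173 123  98 121 123 126]
 [177 179 209 150 135 179 178 166 114 119 114 117]
 [182 183 183 163 125 175 183 162 116 124 123 125]
 [179 180 181 176 126 127 133 129  95 147 118 117]
 [185 185 185 186 189 120 111 131 203 123 125 121]]
from [ 0.4427 -0.2208  0.2292] yaw 118.89 | dyaw 0.01 turn/row -0.01
[-40.5, 319.4, -3.7, np.float64(-0.01)]
```

Both whistles check out numerically. On to the lever.

Emit:
apply_moves(steps=[[-5,40,0,0,0],[-5,40,0,0,0],[-5,40,0,0,0],[-5,40,0,0,0],[-5,40,0,0,0],[-5,40,0,0,0],[-5,40,0,0,0],[-5,39,0,0,0]])

```text
time: 25.93
position: [0.7425, -0.1006, 0.2265]
eef_rot: [-0.002, 0.508, 0.861, -0.001]
contact_force: [-0.2, 0.3, 1.2]
finger_gap: 0.009
grip_force: 0.0
```

Emit:
apply_moves(steps=[[0,0,0,-7,0],[0,0,0,-7,0],[0,0,0,-7,0],[0,0,0,-7,0],[0,0,0,-7,0],[0,0,0,-7,0],[0,0,0,-7,0],[0,0,0,-7,0]])

```text
time: 26.6
position: [0.7407, -0.1017, 0.2265]
eef_rot: [-0.002, 0.042, 0.999, 0.0]
contact_force: [1.0, 0.5, 0.2]
finger_gap: 0.0003
grip_force: 0.0
```

Emit:
apply_moves(steps=[[0,0,20,-5,0],[0,0,30,0,0],[0,0,20,0,0],[0,0,0,0,0],[0,0,0,0,0],[0,0,0,0,0],[0,0,0,0,0]])

```text
time: 27.18
position: [0.7426, -0.1021, 0.1614]
eef_rot: [0.001, 0.001, 1.0, -0.0]
contact_force: [-0.1, -0.2, 1.1]
finger_gap: 0.0005
grip_force: 0.0
```

```bash
python3 -c "
from h import *
s=r.sense();T=tool(s); print(T[:3],s['finger_gap'],s['contact_force'])
im=imaging.get_image('wrist'); np.save('im.npy',im)
b=im.astype(int); m=((b[...,0]>b[...,1]*1.7)&(b[...,0]>60)&(b[...,2]<b[...,0]*.5)).astype(np.uint8)
n,l,st,c=cv2.connectedComponentsWithStats(m)
print([(st[i].tolist(),wr(c[i],.092,T).round(4)) for i in range(1,n) if st[i,4]>80]); print(proj([.683,-.102,.092],T))
"
```

```text
[[-9.99993752e-01  1.98457856e-03  2.92529081e-03  7.42562623e-01]
 [ 1.98285928e-03  9.99997860e-01 -5.90512499e-04 -1.02124348e-01]
 [-2.92645647e-03 -5.84708369e-04 -9.99995547e-01  1.61358215e-01]] 0.0005465409787358748 [-0.12893599 -0.20360783  1.06362059]
[([448, 233, 12, 17, 115], array([ 0.7393, -0.0266,  0.092 ]))]
(np.float64(315.3289558322295), np.float64(137.35057649414279))
```

Emit:
apply_moves(steps=[[18,0,0,0,0],[12,0,0,0,0],[10,0,0,0,0],[10,0,0,0,0],[10,0,0,0,0],[10,0,0,0,0],[10,0,0,0,0],[10,0,0,0,0]])

```text
time: 27.9
position: [0.6509, -0.1018, 0.1598]
eef_rot: [0.0, 0.001, 1.0, -0.0]
contact_force: [-0.1, 0.1, 0.0]
finger_gap: 0.0004
grip_force: 0.5
```

Emit:
apply_moves(steps=[[8,0,0,0,0],[6,0,0,0,0],[0,0,0,0,0],[0,0,0,0,0]])

```text
time: 28.23
position: [0.6371, -0.1017, 0.159]
eef_rot: [-0.0, 0.001, 1.0, 0.0]
contact_force: [0.8, 0.4, 1.0]
finger_gap: 0.0008
grip_force: 0.0
```

Emit:
apply_moves(steps=[[4,0,0,0,0],[3,0,0,0,0],[3,0,0,0,0],[0,0,0,0,0],[0,0,0,0,0]])

```text
time: 28.65
position: [0.6315, -0.1017, 0.1597]
eef_rot: [0.007, 0.001, 1.0, -0.0]
contact_force: [17.1, 0.5, -11.9]
finger_gap: 0.0004
grip_force: 8.1
```

```bash
python3 -c "
from h import *
im=imaging.get_image('wrist'); cv2.imwrite('pics/w10.png',im[:,:,::-1])
s=r.sense();T=tool(s); print(T[:3,3],s['contact_force'])
print(proj([.6063,-.102,.092],T),proj([.683,-.102,.092],T))
im2=imaging.get_image('top'); a=cv2.resize(im[0:260],(640,260)); b=cv2.resize(im2[130:250,290:450],(640,340)); cv2.imwrite('pics/w10.png',np.vstack([a,b])[:,:,::-1])
"
```

```text
[ 0.63152499 -0.10172426  0.15971627] [16.03757606 -0.53946141 -9.98164813]
(np.float64(314.73230299517184), np.float64(203.6569287680968)) (np.float64(315.2432260528906), np.float64(331.9717512414522))
```

View pics/w10.png

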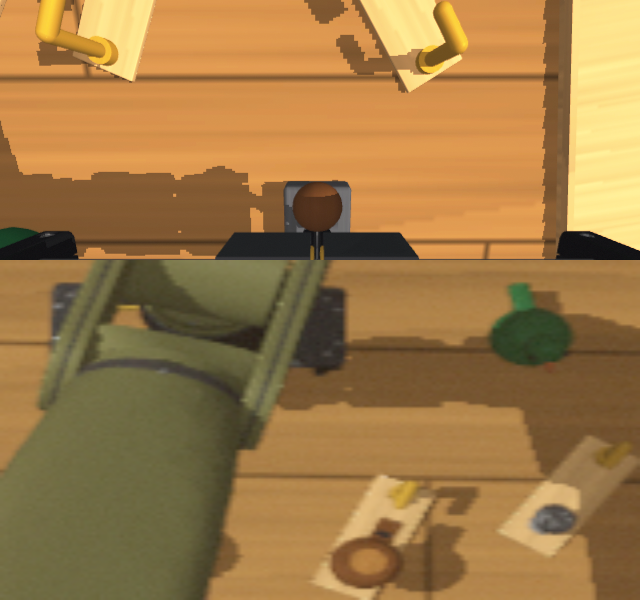

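The ball is at (317,205), which is the open position, and it's pressing its stop. Whistle B is seated. I'll back off, wait a second, then go over to the other side.

Emit:
apply_moves(steps=[[-3,0,0,0,0],[-3,0,0,0,0],[0,0,0,0,0],[0,0,0,0,0],[0,0,0,0,0],[0,0,0,0,0],[0,0,0,0,0],[0,0,0,0,0]])

```text
time: 29.42
position: [0.6334, -0.1017, 0.1593]
eef_rot: [-0.0, 0.001, 1.0, -0.0]
contact_force: [0.2, 0.1, 0.5]
finger_gap: 0.0003
grip_force: 0.0
```

Emit:
apply_moves(steps=[[0,0,0,0,0],[0,0,0,0,0],[0,0,0,0,0],[-15,0,0,0,0],[0,0,-30,0,0],[0,0,-30,0,0],[0,0,0,0,0],[0,0,0,0,0]])

```text
time: 30.08
position: [0.65, -0.102, 0.2223]
eef_rot: [0.003, 0.001, 1.0, -0.001]
contact_force: [-0.0, -0.7, -0.5]
finger_gap: 0.0002
grip_force: 0.0
```

Emit:
apply_moves(steps=[[34,0,0,0,0],[34,0,0,0,0],[34,0,0,0,0],[0,0,0,0,0],[0,0,20,0,0],[0,0,20,0,0],[0,0,18,0,0],[0,0,0,0,0]])

```text
time: 30.75
position: [0.5438, -0.1007, 0.156]
eef_rot: [-0.004, 0.001, 1.0, 0.001]
contact_force: [-0.7, 0.2, -1.0]
finger_gap: 0.001
grip_force: 0.0
```

Emit:
apply_moves(steps=[[-20,0,0,0,0],[-14,0,0,0,0],[-10,0,0,0,0],[-10,0,0,0,0],[-10,0,0,0,0],[-10,0,0,0,0],[-10,0,0,0,0],[-10,0,0,0,0]])

```text
time: 31.42
position: [0.6415, -0.1017, 0.1613]
eef_rot: [0.0, 0.001, 1.0, -0.0]
contact_force: [-0.3, 0.3, -1.0]
finger_gap: 0.0004
grip_force: 0.5
```

Emit:
apply_moves(steps=[[-8,0,0,0,0],[-6,0,0,0,0],[-3,0,0,0,0],[0,0,0,0,0],[0,0,0,0,0]])

```text
time: 31.83
position: [0.6578, -0.1018, 0.1613]
eef_rot: [0.0, 0.001, 1.0, -0.0]
contact_force: [0.1, -0.5, 0.3]
finger_gap: 0.0003
grip_force: 0.0
```

Emit:
apply_moves(steps=[[-3,0,0,0,0],[-3,0,0,0,0],[0,0,0,0,0],[0,0,0,0,0]])

```text
time: 32.17
position: [0.6619, -0.1018, 0.161]
eef_rot: [-0.003, 0.001, 1.0, 0.0]
contact_force: [-7.4, 0.6, 4.1]
finger_gap: 0.0005
grip_force: 3.7
```

The lever hit its stop (−7 N), so it's shut. I'll wait, back off, rise and go to P1.

Emit:
apply_moves(steps=[[4,0,0,0,0],[0,0,0,0,0],[0,0,0,0,0],[15,0,0,0,0],[0,0,-30,0,0],[0,0,-30,0,0],[0,0,0,0,0.75],[0,0,0,0,0.75]])

```text
time: 32.83
position: [0.6462, -0.1021, 0.2247]
eef_rot: [0.003, 0.001, 1.0, -0.001]
contact_force: [0.7, 0.5, -0.4]
finger_gap: 0.0088
grip_force: 0.0
```

Emit:
apply_moves(steps=[[27,5,0,0,0.75],[27,5,0,0,0.75],[27,5,0,0,0.75],[27,5,0,0,0.75],[27,5,0,0,0.75],[27,5,0,0,0.75],[27,5,0,0,0.75],[0,2,0,-7,0.75]])

```text
time: 33.5
position: [0.4514, -0.0633, 0.2185]
eef_rot: [-0.002, -0.061, 0.998, 0.001]
contact_force: [0.4, -0.6, -0.8]
finger_gap: 0.0616
grip_force: 0.0
```

Emit:
apply_moves(steps=[[0,0,0,-7,0.75],[0,0,0,-7,0.75],[0,0,0,-7,0.75],[0,0,0,-3.5,0.75],[0,0,0,0,0.75],[0,0,0,0,0.75],[0,0,0,0,0.75],[0,0,0,0,0.75]])

```text
time: 34.17
position: [0.4555, -0.0643, 0.2208]
eef_rot: [-0.0, -0.27, 0.963, 0.0]
contact_force: [0.1, 0.1, 0.0]
finger_gap: 0.0716
grip_force: 0.0
```

```bash
python3 -c "
from h import *
s=r.sense();T=tool(s); print(T[:3],s['finger_gap'],s['grip_force'])
im=imaging.get_image('wrist'); np.save('im.npy',im); np.save('T.npy',T)
print('expect A',proj([.454,-.0652,.059],T))
whistle(im,(200,60,440,258),lambda u,z:wr(u,z,T),.045)
im2=imaging.get_image('top'); np.save('t.npy',im2)
b=im2.astype(int); m=((b[...,0]>b[...,1]*1.5)&(b[...,2]<b[...,0]*.55)).astype(np.uint8)
n,l,st,c=cv2.connectedComponentsWithStats(m); print([(c[i].round(),st[i,4]) for i in range(1,n) if st[i,4]>20])
plan([.454,-.0652,.1285],-148.5,1)
"
```

```text
[[-8.54190588e-01 -5.19959644e-01 -6.39140485e-04  4.55538973e-01]
 [-5.19959864e-01  8.54190660e-01  2.36224624e-04 -6.42808868e-02]
 [ 4.23120561e-04  5.34108251e-04 -9.99999768e-01  2.20819423e-01]] 0.07163042252273287 0.0
expect A (np.float64(315.1311497272723), np.float64(203.71605379831269))
whistle px [316.  201.8  28.4] mouth [316.5 243.9] -> [ 0.4522 -0.0655] ang 32.0 dist 0.0369
[(array([ 18., 103.]), np.int32(427)), (array([205., 112.]), np.int32(112)), (array([337., 143.]), np.int32(50)), (array([  8., 178.]), np.int32(411)), (array([ 28., 175.]), np.int32(33)), (array([476., 211.]), np.int32(453)), (array([ 79., 209.]), np.int32(66)), (array([ 43., 210.]), np.int32(38)), (array([ 52., 208.]), np.int32(34)), (array([ 13., 221.]), np.int32(197)), (array([ 24., 209.]), np.int32(38)), (array([ 89., 212.]), np.int32(25)), (array([118., 214.]), np.int32(33)), (array([ 52., 216.]), np.int32(26)), (array([ 36., 220.]), np.int32(107)), (array([ 85., 224.]), np.int32(106)), (array([ 62., 221.]), np.int32(31)), (array([124., 227.]), np.int32(21)), (array([ 56., 231.]), np.int32(51)), (array([ 42., 232.]), np.int32(25)), (array([381., 237.]), np.int32(143)), (array([ 22., 242.]), np.int32(115)), (array([  6., 235.]), np.int32(45)), (array([ 76., 237.]), np.int32(35)), (array([325., 237.]), np.int32(30)), (array([ 98., 238.]), np.int32(21)), (array([474., 247.]), np.int32(99)), (array([540., 246.]), np.int32(42)), (array([559., 247.]), np.int32(77)), (array([579., 247.]), np.int32(46)), (array([426., 293.]), np.int32(705)), (array([  7., 287.]), np.int32(28)), (array([  5., 295.]), np.int32(27)), (array([ 11., 302.]), np.int32(42)), (array([  3., 307.]), np.int32(35)), (array([  3., 357.]), np.int32(39)), (array([  3., 371.]), np.int32(47))]
from [ 0.4556 -0.0643  0.2211] yaw -148.65 | dyaw 0.15 turn/row -0.15
[1.9, 0.1, 92.6, np.float64(-0.15)]
```

The lever ball is back at its shut pixel (337,143), and A is on P1, aligned. Grip A.

Emit:
apply_moves(steps=[[2,0,30,0,0.75],[0,0,30,0,0.75],[0,0,22,0,0.75],[0,0,9,0,0.75],[0,0,0,0,0.3],[0,0,0,0,0.3],[0,0,0,0,0.3],[0,0,0,0,0.3]], force=30)

```text
time: 34.93
position: [0.4553, -0.0657, 0.1322]
eef_rot: [0.002, -0.27, 0.963, -0.001]
contact_force: [-0.9, 1.2, 0.2]
finger_gap: 0.0499
grip_force: 0.0
```

Emit:
apply_moves(steps=[[0,0,0,0,0.3],[0,0,0,0,0.3],[0,0,0,0,0.3],[0,0,0,0,0.3],[0,0,0,0,0.3]])

```text
time: 35.35
position: [0.4552, -0.0657, 0.1321]
eef_rot: [0.001, -0.27, 0.963, -0.001]
contact_force: [-0.2, 0.2, 6.4]
finger_gap: 0.0469
grip_force: 30.0
```

Emit:
apply_moves(steps=[[0,0,-15,0,0.3],[0,0,-25,0,0.3],[0,0,-20,0,0.3],[0,0,0,0,0.3],[-20,18,0,0,0.3],[-25,22,0,0,0.3],[-25,22,0,0,0.3],[-25,22,0,0,0.3]])

```text
time: 36.02
position: [0.4911, 0.057, 0.1894]
eef_rot: [-0.0, -0.27, 0.963, 0.0]
contact_force: [-0.0, -0.4, -0.3]
finger_gap: 0.0467
grip_force: 30.0
```

Emit:
apply_moves(steps=[[-28,25,0,0,0.3],[-28,25,0,0,0.3],[-28,25,0,0,0.3],[-28,25,0,0,0.3],[-28,25,0,0,0.3],[-22,20,0,0,0.3],[-13,11,0,0,0.3],[0,0,0,0,0.3]])

```text
time: 36.68
position: [0.5595, 0.283, 0.189]
eef_rot: [-0.0, -0.272, 0.962, 0.0]
contact_force: [-0.4, -0.3, -0.0]
finger_gap: 0.0469
grip_force: 30.0
```

Emit:
apply_moves(steps=[[0,0,30,0,0.3],[0,0,30,0,0.3],[0,0,25,0,0.3],[0,0,10,0,0.3],[0,0,0,0,0.3],[0,0,0,0,0.3],[0,0,0,0,0.3],[0,0,0,0,0.3]])

```text
time: 37.35
position: [0.5603, 0.2802, 0.0968]
eef_rot: [0.001, -0.27, 0.963, 0.0]
contact_force: [-0.3, -0.2, -0.1]
finger_gap: 0.0476
grip_force: 30.0
```

Emit:
apply_moves(steps=[[0,0,3.5,0,0.3],[0,0,0,0,0.3],[0,0,0,0,0.3],[0,0,0,0,0.6],[0,0,0,0,0.65],[0,0,0,0,0.7],[0,0,0,0,0.75],[0,0,0,0,0.75]])

```text
time: 38.02
position: [0.5595, 0.2801, 0.0918]
eef_rot: [0.0, -0.27, 0.963, 0.0]
contact_force: [-0.1, 0.3, 0.3]
finger_gap: 0.0705
grip_force: 0.0
```

Emit:
apply_moves(steps=[[0,0,0,0,0.75],[0,0,-5,0,0.75],[0,0,-15,0,0.75],[0,0,-30,0,0.75],[0,0,-40,0,0.75],[0,0,-40,0,0.75],[0,0,0,0,0.75],[0,0,0,0,0.75]])

```text
time: 38.68
position: [0.5612, 0.2809, 0.2266]
eef_rot: [0.004, -0.271, 0.963, 0.0]
contact_force: [-0.7, -0.1, -0.3]
finger_gap: 0.0715
grip_force: 0.0
```

```bash
python3 -c "
from h import *
s=r.sense();T=tool(s); print(T[:3],s['finger_gap'],s['grip_force'])
im=imaging.get_image('wrist'); np.save('im.npy',im); np.save('T.npy',T)
print('expect A',proj([.56,.28,.019],T))
whistle(im,(200,60,440,258),lambda u,z:wr(u,z,T),.005)
im2=imaging.get_image('top'); whistle(im2,(355,205,405,260),lambda u,z:top(u,z),.045)
plan([.4425,-.2208,.225],-148.5,1)
"
```

```text
[[-0.85361543 -0.52084881  0.00756414  0.56123779]
 [-0.52084186  0.85364785  0.00301654  0.28085559]
 [-0.00802827 -0.00136476 -0.99996684  0.22659198]] 0.07153646730113106 0.0
expect A (np.float64(315.59329192311236), np.float64(190.63929373990976))
whistle px [317.4 187.2  23.8] mouth [317.8 222.7] -> [0.5562 0.2797] ang 32.0 dist 0.0358
whistle px [382.2 238.3   2.2] mouth [381.6 236.5] -> [ 0.4369 -0.2243] ang 18.1 dist 0.0048
from [0.5591 0.28   0.2214] yaw -148.62 | dyaw 0.12 turn/row -0.12
[360.3, -366.8, -3.6, np.float64(-0.12)]
```

A is lying in the tray. Now B.

Emit:
apply_moves(steps=[[28,-28,0,0,0.75],[28,-28,0,0,0.75],[28,-28,0,0,0.75],[28,-28,0,0,0.75],[28,-28,0,0,0.75],[28,-28,0,0,0.75],[28,-28,0,0,0.75],[28,-28,0,0,0.75]])

```text
time: 39.45
position: [0.4829, -0.0291, 0.2194]
eef_rot: [-0.002, -0.271, 0.963, 0.001]
contact_force: [0.2, -0.7, 0.8]
finger_gap: 0.0717
grip_force: 0.0
```

Emit:
apply_moves(steps=[[28,-28,0,0,0.75],[28,-28,0,0,0.75],[28,-28,0,0,0.75],[28,-30,0,0,0.75],[24,-29,0,0,0.75],[0,0,0,7,0.75],[0,0,0,7,0.75],[0,0,0,7,0.75]])

```text
time: 40.12
position: [0.4419, -0.2211, 0.2192]
eef_rot: [-0.002, -0.086, 0.996, 0.002]
contact_force: [-0.3, 0.2, -0.2]
finger_gap: 0.071
grip_force: 0.0
```

Emit:
apply_moves(steps=[[0,0,0,7,0.75],[0,0,0,7,0.75],[0,0,0,7,0.75],[0,0,0,7,0.75],[0,0,0,5,0.75],[0,0,0,0,0.75],[0,0,0,0,0.75],[0,0,0,0,0.75]])

```text
time: 40.78
position: [0.4428, -0.2204, 0.2205]
eef_rot: [-0.001, 0.195, 0.981, 0.0]
contact_force: [0.5, 0.0, -0.1]
finger_gap: 0.0714
grip_force: 0.0
```

```bash
python3 -c "
from h import *
s=r.sense();T=tool(s); print(T[:3],s['finger_gap'],s['grip_force'])
im=imaging.get_image('wrist'); np.save('im.npy',im); np.save('T.npy',T)
print('expect B',proj([.4425,-.2208,.059],T))
whistle(im,(200,60,440,258),lambda u,z:wr(u,z,T),.045)
plan([.4425,-.2206,.131],157.4,1)
"
```

```text
[[-9.23854183e-01  3.82739691e-01 -1.94352090e-03  4.42787117e-01]
 [ 3.82737936e-01  9.23856148e-01  1.22087914e-03 -2.20378773e-01]
 [ 2.26281264e-03  3.84055121e-04 -9.99997366e-01  2.20506367e-01]] 0.07135997023796069 0.0
expect B (np.float64(315.60525226595405), np.float64(207.02723984346179))
whistle px [315.8 206.6  28. ] mouth [315.3 248.1] -> [ 0.4422 -0.2205] ang -23.2 dist 0.0365
from [ 0.4429 -0.2204  0.2208] yaw 157.48 | dyaw -0.08 turn/row 0.08
[0.3, -0.3, 89.8, np.float64(0.08)]
```

Emit:
apply_moves(steps=[[0,0,30,0,0.75],[0,0,30,0,0.75],[0,0,22,0,0.75],[0,0,8,0,0.75],[0,0,0,0,0.3],[0,0,0,0,0.3],[0,0,0,0,0.3],[0,0,0,0,0.3]])

```text
time: 41.5
position: [0.4444, -0.2214, 0.1338]
eef_rot: [0.002, 0.196, 0.981, -0.001]
contact_force: [-0.1, 0.8, -0.3]
finger_gap: 0.05
grip_force: 0.0
```

Emit:
apply_moves(steps=[[0,0,0,0,0.3],[0,0,0,0,0.3],[0,0,0,0,0.3],[0,0,0,0,0.3],[0,0,0,0,0.3]])

```text
time: 41.92
position: [0.4444, -0.2214, 0.1337]
eef_rot: [0.002, 0.196, 0.981, -0.001]
contact_force: [-0.3, -0.3, 5.9]
finger_gap: 0.0469
grip_force: 30.0
```

Emit:
apply_moves(steps=[[0,0,-15,0,0.3],[0,0,-25,0,0.3],[0,0,-20,0,0.3],[0,0,0,0,0.3],[7,25,0,0,0.3],[10,36,0,0,0.3],[10,36,0,0,0.3],[10,36,0,0,0.3]])

```text
time: 42.58
position: [0.4596, -0.0824, 0.1908]
eef_rot: [-0.0, 0.197, 0.98, 0.0]
contact_force: [-0.3, -0.5, -0.9]
finger_gap: 0.0469
grip_force: 30.0
```

Emit:
apply_moves(steps=[[10,36,0,0,0.3],[10,36,0,0,0.3],[10,36,0,0,0.3],[10,36,0,0,0.3],[10,36,0,0,0.3],[10,36,0,0,0.3],[7,21,0,0,0.3],[0,0,0,0,0.3]])

```text
time: 43.25
position: [0.4891, 0.1642, 0.1908]
eef_rot: [-0.001, 0.194, 0.981, 0.0]
contact_force: [0.9, -1.0, 0.6]
finger_gap: 0.0468
grip_force: 30.0
```

Emit:
apply_moves(steps=[[0,0,30,0,0.3],[0,0,30,0,0.3],[0,0,25,0,0.3],[0,0,10,0,0.3],[0,0,0,0,0.3],[0,0,0,0,0.3],[0,0,0,0,0.3],[0,0,0,0,0.3]])

```text
time: 43.92
position: [0.4904, 0.1608, 0.098]
eef_rot: [0.001, 0.196, 0.981, 0.0]
contact_force: [-0.2, -0.8, -0.5]
finger_gap: 0.0467
grip_force: 30.0
```

Emit:
apply_moves(steps=[[0,0,3,0,0.3],[0,0,0,0,0.3],[0,0,0,0,0.3],[0,0,0,0,0.6],[0,0,0,0,0.65],[0,0,0,0,0.7],[0,0,0,0,0.75],[0,0,0,0,0.75]])

```text
time: 44.58
position: [0.4896, 0.1609, 0.0938]
eef_rot: [0.0, 0.196, 0.981, 0.0]
contact_force: [-0.1, 0.4, -0.5]
finger_gap: 0.0704
grip_force: 0.0
```

Emit:
apply_moves(steps=[[0,0,0,0,0.75],[0,0,-5,0,0.75],[0,0,-15,0,0.75],[0,0,-30,0,0.75],[0,0,-40,0,0.75],[0,0,-40,0,0.75],[0,0,0,0,0.75],[0,0,0,0,0.75]])

```text
time: 45.25
position: [0.4913, 0.1613, 0.2278]
eef_rot: [0.003, 0.196, 0.981, 0.002]
contact_force: [-0.2, -0.3, -0.2]
finger_gap: 0.0715
grip_force: 0.0
```

Emit:
apply_moves(steps=[[-20,-30,0,0,0.75],[-20,-30,0,0,0.75],[-20,-30,0,0,0.75],[-20,-30,0,0,0.75],[-20,-30,0,0,0.75],[0,0,0,0,0.75],[0,0,0,0,0.75],[0,0,0,0,0.75]])

```text
time: 45.92
position: [0.5234, -0.0158, 0.2222]
eef_rot: [-0.001, 0.196, 0.981, 0.0]
contact_force: [0.3, -0.3, -0.6]
finger_gap: 0.0713
grip_force: 0.0
```

```bash
python3 -c "
from h import *
s=r.sense();T=tool(s); print(T[:3,3],s['finger_gap'],s['grip_force'],s['time'])
im=imaging.get_image('top'); np.save('t9.npy',im)
b=im.astype(int); m=((b.sum(2)<300)|(b[...,0]>b[...,1]*1.45)).astype(np.uint8); m[:, :]*=1
n,l,st,c=cv2.connectedComponentsWithStats(m[150:280,165:280]); print([((c[i]+[165,150]).round(1),st[i].tolist()) for i in range(1,n) if st[i,4]>20])
for p in ([.5572,.2797,.019],[.49,.16,.019],[.4375,.29,.012]):
  q=np.linalg.inv(imaging.get_calibration('top')['pose'])@np.append(p,1); c_=imaging.get_calibration('top')['K']; print('expect',c_[0,0]*q[0]/-q[2]+c_[0,2],c_[1,1]*q[1]/q[2]+c_[1,2])
hs=cv2.cvtColor(im,cv2.COLOR_RGB2HSV)[150:280,150:280]; y=cv2.inRange(hs,(20,140,90),(34,255,255)); p=np.argwhere(y); print('ring',p.mean(0)[::-1]+150,len(p))
w=imaging.get_image('wrist'); whistle(w,(200,0,640,258),lambda u,z:wr(u,z,T),.005)
"
```

```text
[ 0.52336578 -0.01579103  0.22218128] 0.07126301247363437 0.0 45.9167
[(array([167.8, 153.4]), [0, 0, 9, 8, 48]), (array([267. , 159.1]), [100, 0, 5, 21, 57]), (array([271.3, 194.7]), [92, 0, 23, 89, 734]), (array([197.3, 191.5]), [24, 29, 19, 23, 218]), (array([263.3, 185.3]), [97, 31, 4, 9, 25]), (array([240.9, 217. ]), [66, 54, 18, 24, 228]), (array([277. , 255.5]), [107, 101, 8, 10, 25]), (array([274.5, 271.1]), [102, 108, 13, 22, 130])]
expect 197.21774041645696 192.30097521878625
expect 239.59567933904356 217.42534052251915
expect 191.20906387354853 235.85030695026632
ring [190.43529412 236.        ] 85
whistle px [487.5  83.2  26. ] mouth [481.4 124. ] -> [0.4873 0.1623] ang -24.5 dist 0.035
whistle px [625.6 111.2  14. ] mouth [630.6 100.7] -> [0.558  0.2702] ang 142.3 dist 0.0093
```

Both whistles and the ring lie in the tray where expected, and the lever is shut. I'll hand in.

```bash
python3 -c "
from cell import r
print(r.hand_in())"
```

```text
the job is handed in; nothing more can be done
None
```

I tested both whistles on their own posts, opened the air lever for over a second, shut it again, and laid both whistles back in the tray with the ring. One was knocked off its post before the lever was opened, so I set it back first. The job is handed in at about 46 s; the judge's verdict wasn't shown.

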